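# Seat the cavity plate and hold the hand mould half open

### The arm

A 6-joint arm with a two-finger parallel gripper is mounted at the origin on the work surface. World frame = base frame: x ahead of the robot, y to its left, z up, the work surface at z = 0. Lengths are in m, angles in rad, forces in N, time in s.
With the tool pointing down it reaches from about 0.3 to 0.85 m from the base axis. Payload 4.2 kg.
Tool frame: the origin (TCP) lies at the very end of the fingers, on their centre line; the grasp point (between the pads) lies 19 mm behind it; x points along the fingers, z is the direction in which the jaws open and shut, and the axes are right-handed (so a half turn about x gives the same grasp; the last joint's range is limited). The gripper opens to 91 mm and grips with 3 to 60 N. Pads are 32 mm wide; open, the fingers measure 118 mm over their backs; the gripper's body (76 mm by 178 mm) begins 60 mm behind the grasp point.
Start: joints at [-1.232, 0.32, 1.565, -0, 1.257, -0.02], TCP at [0.202, -0.538, 0.186] pointing down, gripper open.
Joint ranges: [-3.11, 3.11], [-0.84, 2.01], [0.21, 2.61], [-1.34, 4.49], [0.05, 2.63], [-2.56, 2.56]. Speed limits (rad/s): [2.57, 2.57, 3.14, 3.14, 3.14, 3.14].

### API

Orientations are given as a unit quaternion [x, y, z, w].
In Python, from plant import manip gives the robot as it stands.
- The arm moves only by the tool arm_command, never from a script. Its argument "targets" is a list of rows, each a list of 3 entries, a list of its own where there are three numbers: the turn, a rotation vector about the world's x, y, z in degrees, then the shift along the world's x, y, z in m, then the closure, from -1 (fully open) to 1 (shut), so that 0 is half open. In form: [[[ax, ay, az], [dx, dy, dz], fingers], ...]. A call has exactly 8 rows; each row is the pose to reach, as a shift and turn from the pose commanded when the call began; what a row does not reach only later rows make up. A row lasts 1/12 s, in which the tool goes at most 41.7 mm and 7.16 degrees, less where a joint would pass 70% of its speed; a pose out of reach is approached as far as the arm can. A call with a gripper value outside its range is refused whole. The fingers move at their own pace and stop on an object; the grip force is fixed at half the most. Time passes only in rows, so rows that repeat a pose let the fingers close, or fill a call up. It gives the time, the measured TCP pose, the force and the opening at its end, in the units of the state.
- manip.state(): the state, without advancing time (a new reading comes with each control period).
- manip.grab_frame(name): name is "scene" or "top"; returns the picture (480x640x3 uint8, blue, green, red); there is no depth.
- manip.camera_params(name): a dict with "mtx" (3x3 intrinsics, pixels), "D" ([k1, k2, p1, p2, k3] as OpenCV has them; the pictures are not rectified), "eye" and "rotation" of the camera in the world. Camera axes: x right, y down, z forward; pixel columns grow to the right and rows downward; lengths in m; the calibration is good to about 2 mm. A picture is of the moment at which its call begins. camera_params takes no time and is no camera call.
- manip.close_job(): hands the job in, once; it reports no verdict.
Trained networks look in the newest picture that a camera, given by its name, has taken for a name from the list of things; names that differ only in an ending like _2 or _b are one class to them, and where a whole thing is asked for, a point or a joint stands for the part that bears it (a point fixed in the world has none). Each returns a list of dicts, best first, with "p" (0 to 1); they miss things now and then, are a little off and sometimes report something else, mostly with a low value. They report only what shows in the picture. A call takes as long as a camera call.
- manip.find_in(camera, thing): "box" ([left, top, right, bottom] in pixels, round what is visible of it).
- manip.tip_of(camera, thing): "centre" ([column, row] in pixels: a listed point, or the origin of a listed thing).
The state is a dict: "time": time; "joint_pos": joint angles; "joint_velocities": joint speeds; "effort": joint torques, N m; "ee_pos": TCP position; "orientation": TCP orientation; "wrist_force": force on the tool from outside, world axes, zero at the start; "torque": the same for the moment, N m; "width": opening from 0.0 (shut) to 1.0 (fully open).
Only numpy, scipy, OpenCV 4.12 (cv2) and the standard library are available. Lean on these libraries where they do the work, as an engineer would, in place of code of your own. Each camera call takes 0.05 s, during which the arm holds its last target.

### The job

The hinged aluminium hand mould stands open: lay the loose two-window cavity plate over its two guide pins until it sits flush on the lower half and let go of it, then take the bar handle of the hinged top half, bring it over and hold it 45 degrees open (0 is shut), so that I can check that its two cores line up with the windows before we shut it. The top half falls shut by itself, so finish while still holding it there by the handle, and do not let it come down on the plate. Leave the hub, the ring, the sleeve and the wrench on the mat alone.

Things in the scene. Friction and masses are not known exactly. Their poses are not given: they have to be found in the camera images.
- plate_center (a point): centre, half-way up, of the loose aluminium cavity plate lying flat on the 4 mm mat: 100 (its x) x 172 (its y) x 16 mm (z, up), about 0.45 kg. Two through windows, 60 (x) x 46 mm (y), centred 35 mm either side along y, leave a web 24 mm wide (y), 60 mm long (x) across the middle: pinch it there, a finger in each window. Its two guide holes, 14 mm, lie 72 mm either side along y. Fits either way round.
- seat (a point): middle of the flat top face of the mould's fixed lower half, 44 mm above the table; z up, -x is the mould's front (robot side), the hinge at +x. The aluminium block is 112 (x) x 172 mm (y). Two shallow pockets, 5 mm deep, 53 (x) x 41 mm (y), centred 35 mm either side along y, lie under the plate's windows. Seated, the plate's centre is 8 mm above this point, its y along this y (either way).
- pin_left (a point): tip of the steel guide pin at +y of the seat point, 72 mm from it, 24 mm above the seat face. Pin 12 mm in diameter, the last 7 mm tapering to 6 mm.
- pin_right (a point): tip of the like guide pin at -y of the seat point, 72 mm from it, 24 mm above the seat face.
- mould: the whole mould, fixed: origin under the middle of its steel sub-plate (170 (x) x 250 (y) x 10 mm), axes as the seat's. Toe clamps up to 30 mm above the mat beside the block.
- hinge (a point): point on the top half's hinge axis, mid-width: 64 mm from the seat point along the seat's x and 16 mm above it. The axis lies along the seat's y.
- top_half (a joint): opening angle of the hinged top half, rad: 0 shut (level), growing as its front edge swings up and back; 45 degrees is 0.785. Starts at 1.9, leaning back on its stop; below about 1.4 it falls shut if let go. Aluminium plate 112 x 172 x 16 mm, 0.8 kg, with two raised cores 11 mm tall on its inner face (facing the robot when open). Holding it at 45 degrees takes 2 to 3 N at the handle.
- handle (a point): the top half's steel bar handle: the middle of the bar. Bar 12 mm in diameter, 110 mm long along its y (parallel to the hinge), on two 8 mm posts 49 mm either side of the middle; 30 mm free between bar and plate edge. At opening A the bar's middle is, from the hinge, 156 cos A - 8 sin A mm toward the seat's -x and 156 sin A + 8 cos A mm up.
- hub: bystander: steel hub with a 62 mm square flange, 52 mm tall; origin under its centre
- ring: bystander: flat steel ring, 68 mm across, 18 mm tall; origin under its centre
- sleeve: bystander: bored steel cylinder standing upright, 72 mm across, 60 mm tall; origin under its centre
- wrench: bystander: flat wrench 170 mm long lying on the mat; origin under its middle

How it is judged:
By the outcome, as a careful person would: the job done as asked, in the order asked, and still so for the second after the job is handed in, while the arm keeps its last pose, push and grip.
It also fails if it takes over 67 s, if anything falls off the work surface, if the arm or the gripper's body presses on something with over 40 N, if the wrist force passes 120 N, or if a joint passes its speed limit or range.

## Working session

There is one attempt and no reset: what is moved stays moved. The work goes in short steps, Python scripts to look and compute and a tool call to move; the robot and the scene stay as the last step left them, time stands still between calls to the robot, and variables do not carry over. Pictures are saved under pics/ and viewed, and the job is handed in when it is done.

Besides the shell and the picture viewer there is one more tool, called after "Emit:" as name(argument=value, ...), one argument or row to a line, values as JSON. arm_command: Moves the arm, as the interface text tells. Its arguments: {"type":"object","properties":{"targets":{"type":"array","items":{"type":"array"}}},"required":["targets"]}

```bash
ls; mkdir -p pics
python3 - <<'E'
from plant import manip
import cv2
for c in ("scene","top"):
    cv2.imwrite(f"pics/{c}0.png",manip.grab_frame(c))
    p=manip.camera_params(c); print(c,p)
    for t in ["plate_center","seat","pin_left","pin_right","handle","hinge"]:
        print(t,[(r['p'],r['centre']) for r in manip.tip_of(c,t)][:3])
print(manip.state())
E
```

```text
pics
scene {'mtx': array([[537.59572711,   0.        , 331.87722997],
       [  0.        , 537.59572711, 238.9226099 ],
       [  0.        ,   0.        ,   1.        ]]), 'D': array([0.03939792, 0.        , 0.        , 0.        , 0.        ]), 'eye': array([1.0467404 , 0.37753131, 1.08344623]), 'rotation': array([ 0.43328757,  0.85936322, -0.24548749, -0.11615779])}
plate_center [(0.64, [287.7, 184.0])]
seat [(0.9, [422.3, 268.2])]
pin_left [(0.75, [444.5, 281.8])]
pin_right [(0.77, [402.4, 239.4])]
handle [(0.63, [389.6, 257.8])]
hinge [(0.85, [398.6, 281.7])]
top {'mtx': array([[581.97463346,   0.        , 319.19346974],
       [  0.        , 581.97463346, 233.45857885],
       [  0.        ,   0.        ,   1.        ]]), 'D': array([-0.11229961,  0.        ,  0.        ,  0.        ,  0.        ]), 'eye': array([ 0.432274  , -0.00455853,  1.42174514]), 'rotation': array([ 0.71062397, -0.70239908,  0.02905021, -0.02837588])}
plate_center [(0.68, [408.0, 267.1])]
seat [(0.71, [236.4, 258.6])]
pin_left [(0.83, [208.1, 251.4])]
pin_right [(0.63, [261.9, 268.6])]
handle []
hinge [(0.98, [241.5, 233.4])]
{'time': 0.7, 'joint_pos': array([-1.23198893e+00,  3.19554921e-01,  1.56446956e+00,  1.87239361e-06,
        1.25737788e+00, -2.00066173e-02]), 'joint_velocities': array([-0.00012771, -0.00033927,  0.00173449,  0.00145717, -0.00013929,
        0.00018534]), 'effort': array([-1.42668079e-03, -4.12236357e+01, -2.32191521e+01,  7.27086933e-02,
        3.76802380e-02,  3.55411444e-06]), 'ee_pos': array([ 0.2019304 , -0.53841917,  0.1863137 ]), 'orientation': array([ 0.40271303,  0.5811429 , -0.40279085,  0.58125268]), 'wrist_force': array([-0.09424845, -0.24002622,  0.07615822]), 'torque': array([-0.00850043,  0.01220785,  0.04714108]), 'width': 1.0036995053702051}
```

View pics/scene0.png

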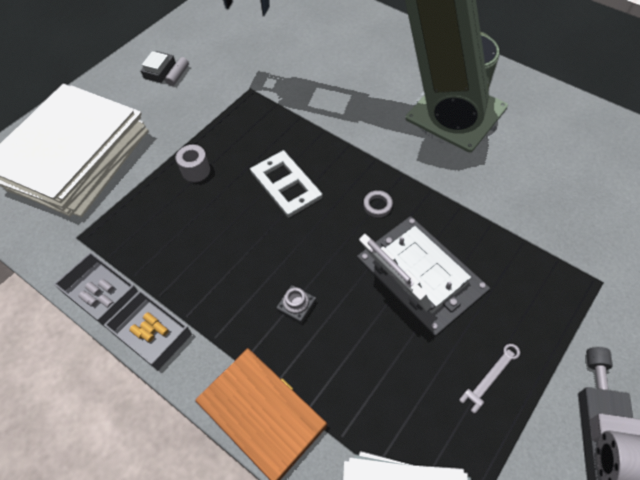

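View pics/top0.png

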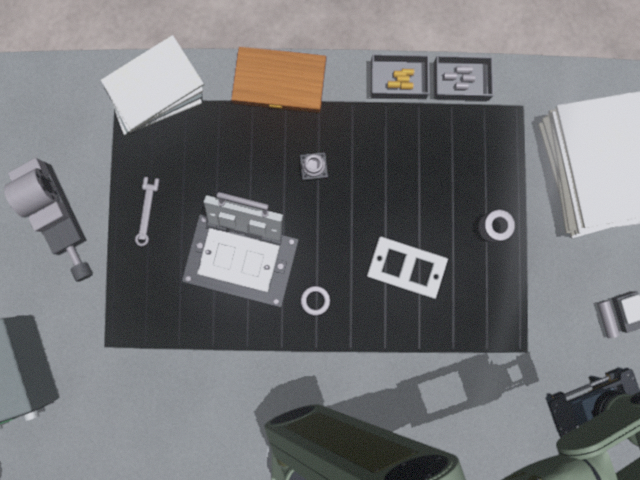

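```bash
cat > h.py <<'E'
import numpy as np, cv2
from scipy.spatial.transform import Rotation as R
from plant import manip
def cam(c):
    p=manip.camera_params(c); return p['mtx'],p['D'],np.array(p['eye']),R.from_quat(p['rotation']).as_matrix()
def ray(c,uv):
    K,D,e,M=cam(c)
    n=cv2.undistortPoints(np.array(uv,float).reshape(-1,1,2),K,D).reshape(-1,2)
    return e,np.c_[n,np.ones(len(n))]@M.T
def at_z(c,uv,z):
    e,d=ray(c,uv); return e+d*((z-e[2])/d[:,2:])
def proj(c,X):
    K,D,e,M=cam(c)
    r,_=cv2.Rodrigues(M.T); return cv2.projectPoints(np.array(X,float).reshape(-1,1,3),r,-M.T@e,K,D)[0].reshape(-1,2)
def tri(uv1,uv2):
    e1,d1=ray('scene',uv1);e2,d2=ray('top',uv2)
    A=0;b=0
    for e,d in((e1,d1[0]),(e2,d2[0])):
        d=d/np.linalg.norm(d);P=np.eye(3)-np.outer(d,d);A=A+P;b=b+P@e
    x=np.linalg.solve(A,b); 
    return x,[np.linalg.norm((np.eye(3)-np.outer(d[0]/np.linalg.norm(d[0]),d[0]/np.linalg.norm(d[0])))@(x-e)) for e,d in((e1,d1),(e2,d2))]
E
python3 - <<'E'
from h import *
S=dict(plate=([287.7,184.0],[408,267.1]),seat=([422.3,268.2],[236.4,258.6]),pl=([444.5,281.8],[208.1,251.4]),pr=([402.4,239.4],[261.9,268.6]),hinge=([398.6,281.7],[241.5,233.4]))
for k,(a,b) in S.items(): print(k,tri(a,b))
zs=dict(plate=.012,seat=.044,pl=.068,pr=.068,hinge=.06)
for k,(a,b) in S.items(): print(k,at_z('scene',a,zs[k]),at_z('top',b,zs[k]))
a=cv2.imread('pics/top0.png');cv2.imwrite('pics/t_m.png',cv2.resize(a[180:320,170:310],None,fx=4,fy=4,interpolation=cv2.INTER_CUBIC))
cv2.imwrite('pics/t_p.png',cv2.resize(a[225:310,350:460],None,fx=5,fy=5,interpolation=cv2.INTER_CUBIC))
a=cv2.imread('pics/scene0.png');cv2.imwrite('pics/s_m.png',cv2.resize(a[205:345,345:500],None,fx=4,fy=4,interpolation=cv2.INTER_CUBIC))
cv2.imwrite('pics/s_p.png',cv2.resize(a[140:225,235:335],None,fx=5,fy=5,interpolation=cv2.INTER_CUBIC))
E
```

```text
plate (array([ 0.46489126, -0.21811157,  0.00774496]), [np.float64(0.005069924384808554), np.float64(0.005069924384808563)])
seat (array([0.48317742, 0.19019133, 0.03779536]), [np.float64(0.0013234433510558182), np.float64(0.001323443351055788)])
pl (array([0.49871394, 0.25140319, 0.06788149]), [np.float64(0.0028440211683774903), np.float64(0.002844021168377453)])
pr (array([0.46096178, 0.12391939, 0.06565911]), [np.float64(0.003898784081241215), np.float64(0.003898784081241247)])
hinge (array([0.54516371, 0.17324766, 0.05034541]), [np.float64(0.006407987393283429), np.float64(0.006407987393283437)])
plate [[ 0.46471874 -0.2112642   0.012     ]] [[ 0.46766995 -0.22168581  0.012     ]]
seat [[0.48723523 0.19018643 0.044     ]] [[0.48231403 0.19048096 0.044     ]]
pl [[0.50033786 0.24899501 0.068     ]] [[0.4973873  0.25393331 0.068     ]]
pr [[0.46444304 0.12123301 0.068     ]] [[0.45894686 0.12706927 0.068     ]]
hinge [[0.55332885 0.16982007 0.06      ]] [[0.54114565 0.17750226 0.06      ]]
```

View pics/t_m.png

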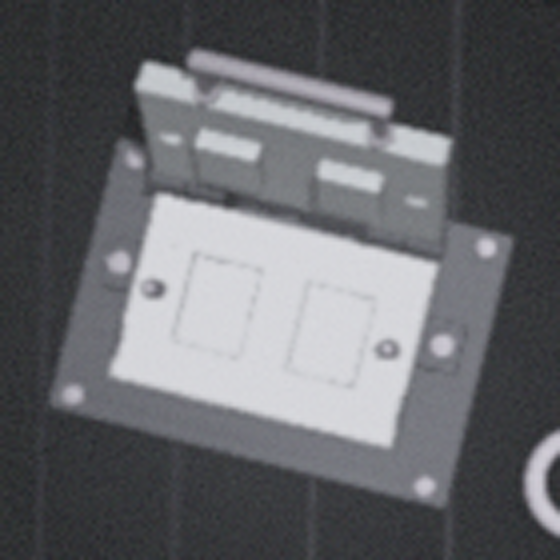

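View pics/t_p.png

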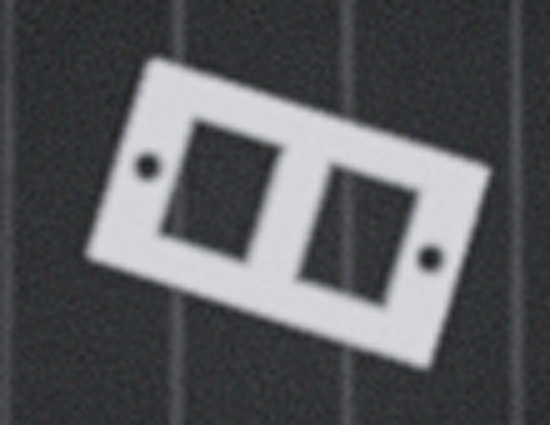

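View pics/s_m.png

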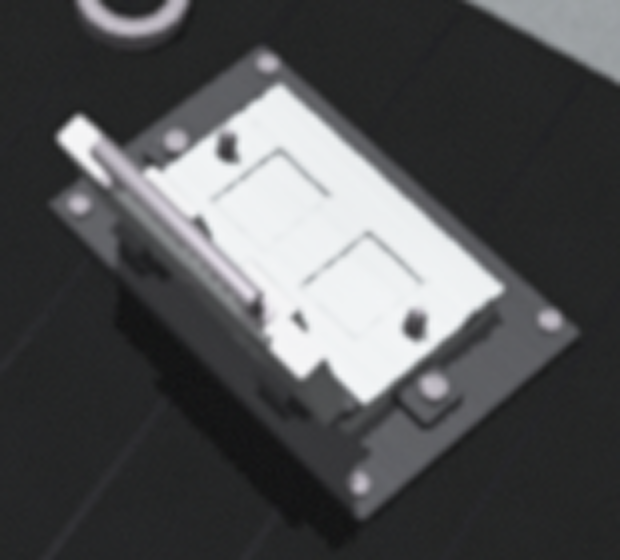

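View pics/s_p.png

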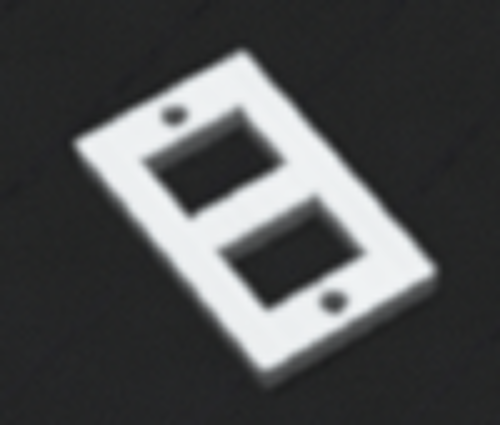

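```bash
cat >> h.py <<'E'
from scipy.optimize import least_squares
def fit(obs,x0):
    # obs: list of (cam, uv, local xyz with absolute z)
    def pts(p,L):
        c,s=np.cos(p[2]),np.sin(p[2]); return np.array([p[0]+c*L[0]-s*L[1],p[1]+s*L[0]+c*L[1],L[2]])
    def f(p): return np.concatenate([proj(c,pts(p,L))[0]-uv for c,uv,L in obs])
    r=least_squares(f,x0,loss='soft_l1',f_scale=.7); return r.x,f(r.x).reshape(-1,2)
E
cat > m.py <<'E'
from h import *
def mk(cam,pts,f,o,loc,z,sub=None):
    out=[]
    for p,l in zip(pts,loc):
        uv=(np.array(p)+.5)/f-.5+np.array(o)
        if sub is not None:
            q=cv2.cornerSubPix(sub,np.float32(uv).reshape(1,1,2),(3,3),(-1,-1),(3,30,.01)).reshape(2)
            if np.linalg.norm(q-uv)<1.2: uv=q
        out.append((cam,uv,(l[0]/1e3,l[1]/1e3,z)))
    return out
gt=cv2.cvtColor(cv2.imread('pics/top0.png'),6); gs=cv2.cvtColor(cv2.imread('pics/scene0.png'),6)
C=[(50,86),(50,-86),(-50,-86),(-50,86)]
H=[(0,72),(0,-72)]
W1=[(30,58),(30,12),(-30,12),(-30,58)]; W2=[(30,-12),(30,-58),(-30,-58),(-30,-12)]
o=(350,225)
PT=mk('top',[(148,57),(491,168),(430,370),(86,257)],5,o,C,.02,gt)+mk('top',[(148,167),(430,258)],5,o,H,.018)+mk('top',[(196,118),(285,148),(247,264),(160,236)],5,o,W1,.02,gt)+mk('top',[(332,163),(420,190),(385,306),(297,279)],5,o,W2,.02,gt)
o=(235,140)
PS=mk('scene',[(266,374),(73,145),(242,48),(437,272)],5,o,[(50,86),(50,-86),(-50,-86),(-50,86)],.02,gs)+mk('scene',[(333,300),(174,114)],5,o,H,.02)
for n,O in(('top',PT),('scene',PS),('both',PT+PS)):
    x,r=fit(O,[.466,-.218,-.3]); print('plate',n,x[:2].round(4),np.degrees(x[2]).round(2)); print(r.round(1).tolist())
o=(170,180)
B=[(-56,86),(-56,-86)]
MT=mk('top',[(112,378),(393,445)],4,o,B,.044,gt)+mk('top',[(152,288),(388,349)],4,o,H,.068)+mk('top',[(443,507),(52,403),(513,237)],4,o,[(-85,-125),(-85,125),(85,-125)],.014,gt)
o=(345,205)
MS=mk('scene',[(503,290),(280,85)],4,o,B,.044,gs)+mk('scene',[(262,45),(580,330),(360,520),(50,203)],4,o,[(-85,-125),(-85,125),(85,125),(85,-125)],.014,gs)
for n,O in(('top',MT),('scene',MS),('both',MT+MS)):
    x,r=fit(O,[.485,.19,-.25]); print('mould',n,x[:2].round(4),np.degrees(x[2]).round(2)); print(r.round(1).tolist())
E
python3 m.py
```

```text
plate top [ 0.4674 -0.219 ] -17.53
[[0.2, 0.2], [-0.4, 0.1], [-0.2, -0.3], [0.5, 0.0], [-0.2, -0.1], [-0.1, 0.2], [-0.3, -0.5], [0.4, -0.2], [0.5, 0.5], [-0.4, 0.2], [-0.2, -0.4], [0.6, -0.2], [0.3, 0.6], [-0.5, 0.2]]
plate scene [ 0.4647 -0.2186] -17.37
[[-0.4, -0.8], [0.5, 0.2], [-0.2, 0.5], [-0.3, -0.1], [0.2, 0.0], [0.2, 0.1]]
plate both [ 0.4668 -0.2188] -17.48
[[0.1, 0.4], [-0.5, 0.3], [-0.2, -0.1], [0.4, 0.3], [-0.3, 0.1], [-0.2, 0.4], [-0.4, -0.2], [0.3, 0.0], [0.4, 0.7], [-0.5, 0.4], [-0.3, -0.2], [0.5, -0.0], [0.2, 0.8], [-0.6, 0.4], [-1.0, -0.3], [-0.0, 0.7], [-0.7, 1.0], [-0.9, 0.4], [-0.4, 0.6], [-0.4, 0.6]]
mould top [0.4802 0.186 ] -13.57
[[-0.2, -0.7], [0.3, 0.1], [-0.4, -0.1], [0.1, -0.1], [0.4, 0.5], [-1.8, 0.6], [0.7, -0.2]]
mould scene [0.4782 0.1875] -13.76
[[-0.5, 0.1], [0.0, 0.7], [0.1, -0.4], [0.3, -0.0], [0.4, 0.1], [-0.4, -0.4]]
mould both [0.4793 0.1868] -13.58
[[-0.5, -0.4], [-0.1, 0.4], [-0.8, 0.2], [-0.3, 0.3], [-0.0, 0.9], [-2.2, 0.9], [0.4, 0.1], [-1.0, 0.2], [-0.7, 0.8], [-0.6, -0.2], [-0.2, -0.0], [0.1, 0.3], [-1.0, -0.0]]
```

Run:
```python
from h import *
s=manip.state(); M=R.from_quat(s['orientation']).as_matrix(); print(M.round(3))
zt=M[:,2]; print('jaw az',np.degrees(np.arctan2(zt[1],zt[0])))
w=-17.5+90; print('need az',w,w-180)
print(np.array([.4667,-.2188,.1])-s['ee_pos'])
```

```text
[[ 0.     0.936  0.351]
 [-0.     0.351 -0.936]
 [-1.    -0.     0.   ]]
jaw az -69.44150439894565
need az 72.5 -107.5
[ 0.2647696   0.31961917 -0.0863137 ]
```

Emit:
arm_command(
  targets=[
    [[0, 0, -5], [0.022, 0.0266, -0.003], -0.3],
    [[0, 0, -10], [0.044, 0.0532, -0.006], -0.3],
    [[0, 0, -15], [0.066, 0.08, -0.009], -0.3],
    [[0, 0, -20], [0.09, 0.108, -0.012], -0.3],
    [[0, 0, -25], [0.114, 0.137, -0.015], -0.3],
    [[0, 0, -30], [0.138, 0.167, -0.018], -0.3],
    [[0, 0, -35], [0.162, 0.196, -0.021], -0.3],
    [[0, 0, -38], [0.185, 0.224, -0.024], -0.3],
  ],
)

```text
time: 1.37
ee_pos: [0.3879, -0.3128, 0.1624]
orientation: [0.571, 0.417, -0.571, 0.418]
wrist_force: [0.5, -0.4, -0.1]
width: 0.649
```

```bash
cat > st.py <<'E'
from h import *
s=manip.state(); M=R.from_quat(s['orientation']).as_matrix()
with open('log.txt','a') as f: f.write(repr([list(s['joint_pos']),list(s['ee_pos']),list(s['orientation'])])+'\n')
print('t',s['time'],'q',s['joint_pos'].round(3),'p',s['ee_pos'].round(4),'jaw',np.degrees(np.arctan2(M[1,2],M[0,2])).round(2),'x',M[:,0].round(3),'F',s['wrist_force'].round(1),'T',s['torque'].round(2),'w',round(s['width'],3))
E
python3 st.py
```

```text
t 1.3667 q [-0.702  0.217  1.773  0.     1.152  1.177] p [ 0.3879 -0.3128  0.1624] jaw -107.66 x [ 0.001 -0.    -1.   ] F [ 0.5 -0.4 -0.1] T [ 0.06 -0.01 -0.01] w 0.649
```

Emit:
arm_command(
  targets=[
    [[0, 0, 0], [0.025, 0.03, -0.01], -0.3],
    [[0, 0, 0], [0.05, 0.06, -0.03], -0.3],
    [[0, 0, 0], [0.07, 0.084, -0.05], -0.3],
    [[0, 0, 0], [0.0797, 0.0956, -0.075], -0.3],
    [[0, 0, 0], [0.0797, 0.0956, -0.1], -0.3],
    [[0, 0, 0], [0.0797, 0.0956, -0.117], -0.3],
    [[0, 0, 0], [0.0797, 0.0956, -0.117], -0.3],
    [[0, 0, 0], [0.0797, 0.0956, -0.117], -0.3],
  ],
)

```text
time: 2.03
ee_pos: [0.4663, -0.2186, 0.0449]
orientation: [-0.57, -0.419, 0.57, -0.418]
wrist_force: [-0.2, -0.8, -0.2]
width: 0.648
```

```bash
python3 st.py
python3 - <<'E'
from h import *
a=manip.grab_frame('scene');cv2.imwrite('pics/s1.png',cv2.resize(a[120:240,215:355],None,fx=5,fy=5,interpolation=cv2.INTER_CUBIC))
E
```

```text
t 2.0333 q [-0.461  0.363  1.899 -0.     0.881  1.415] p [ 0.4663 -0.2186  0.0449] jaw -107.44 x [-0.001  0.001 -1.   ] F [-0.2 -0.8 -0.2] T [-0.    0.    0.01] w 0.648
```

View pics/s1.png

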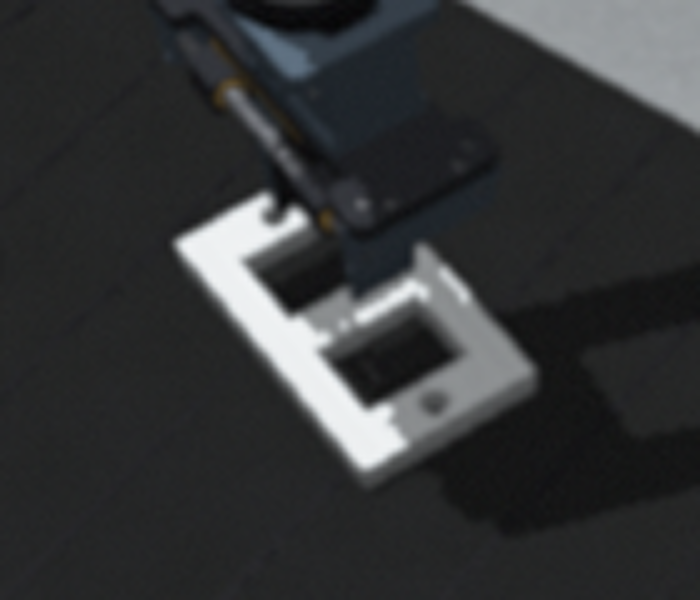

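Emit:
arm_command(
  targets=[
    [[0, 0, 0], [0, 0, -0.01], -0.3],
    [[0, 0, 0], [0, 0, -0.02], -0.3],
    [[0, 0, 0], [0, 0, -0.03], -0.3],
    [[0, 0, 0], [0, 0, -0.038], -0.3],
    [[0, 0, 0], [0, 0, -0.038], -0.3],
    [[0, 0, 0], [0, 0, -0.038], 1],
    [[0, 0, 0], [0, 0, -0.038], 1],
    [[0, 0, 0], [0, 0, -0.038], 1],
  ],
)

```text
time: 2.75
ee_pos: [0.467, -0.219, 0.0076]
orientation: [0.57, 0.418, -0.57, 0.419]
wrist_force: [-0.1, 0.7, -1.1]
width: 0.462
```

```bash
python3 st.py
```

```text
t 2.75 q [-0.461  0.412  1.94  -0.     0.789  1.415] p [ 0.467  -0.219   0.0076] jaw -107.44 x [ 0.001 -0.    -1.   ] F [-0.1  0.7 -1.1] T [ 0.03 -0.02 -0.  ] w 0.462
```

Emit:
arm_command(
  targets=[
    [[0, 0, 0], [0, 0, 0], 1],
    [[0, 0, 0], [0, 0, 0], 1],
    [[0, 0, 0], [0, 0, 0], 1],
    [[0, 0, 0], [0, 0, 0], 1],
    [[0, 0, 0], [0, 0, 0], 1],
    [[0, 0, 0], [0, 0, 0.01], 1],
    [[0, 0, 0], [0, 0, 0.03], 1],
    [[0, 0, 0], [0, 0, 0.05], 1],
  ],
)

```text
time: 3.42
ee_pos: [0.4661, -0.2185, 0.0579]
orientation: [-0.57, -0.419, 0.57, -0.418]
wrist_force: [0.8, -0.0, 0.4]
width: 0.007
```

```bash
python3 st.py
python3 - <<'E'
from h import *
a=manip.grab_frame('scene');cv2.imwrite('pics/s2.png',cv2.resize(a[120:240,215:355],None,fx=5,fy=5,interpolation=cv2.INTER_CUBIC))
E
```

```text
t 3.4167 q [-0.461  0.347  1.884 -0.     0.913  1.415] p [ 0.4661 -0.2185  0.0579] jaw -107.44 x [-0.002  0.001 -1.   ] F [ 0.8 -0.   0.4] T [ 0.06  0.   -0.04] w 0.007
```

View pics/s2.png

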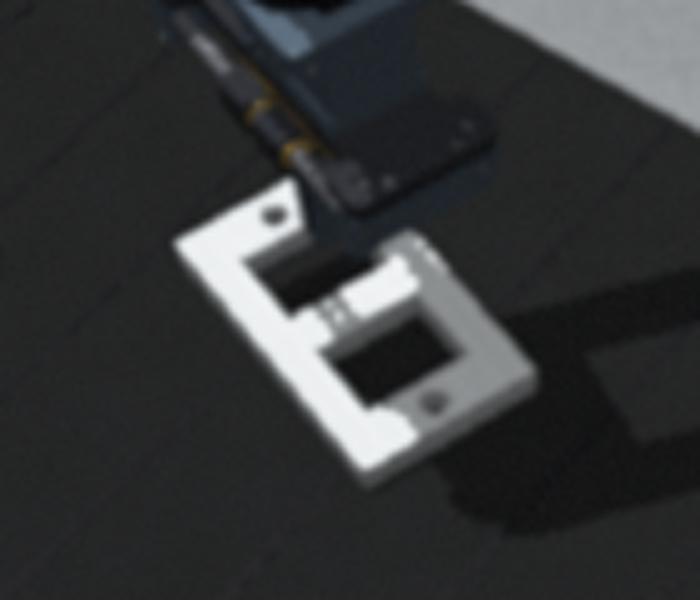

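Run:
```python
from h import *
s=manip.state();p=s['ee_pos'];M=R.from_quat(s['orientation']).as_matrix()
for c in('scene','top'):
    a=manip.grab_frame(c);uv=proj(c,[p,p+.0295*M[:,2],p-.0295*M[:,2],p-.06*M[:,0]]);print(c,uv.round(1))
    u0=int(uv[0][0])-80;v0=int(uv[0][1])-70
    b=cv2.resize(a[v0:v0+120,u0:u0+160],None,fx=5,fy=5,interpolation=cv2.INTER_CUBIC)
    for q,col in zip(uv,[(0,0,255),(0,255,0),(255,0,0),(0,255,255)]):
        cv2.circle(b,(int((q[0]-u0)*5),int((q[1]-v0)*5)),5,col,-1)
    cv2.imwrite(f'pics/{c}3.png',b)
```

```text
scene [[282.  170.8]
 [275.4 163.1]
 [288.8 178.6]
 [279.8 154.4]]
top [[410.6 266. ]
 [422.5 269.9]
 [398.6 262.1]
 [414.7 265.5]]
```

View pics/scene3.png

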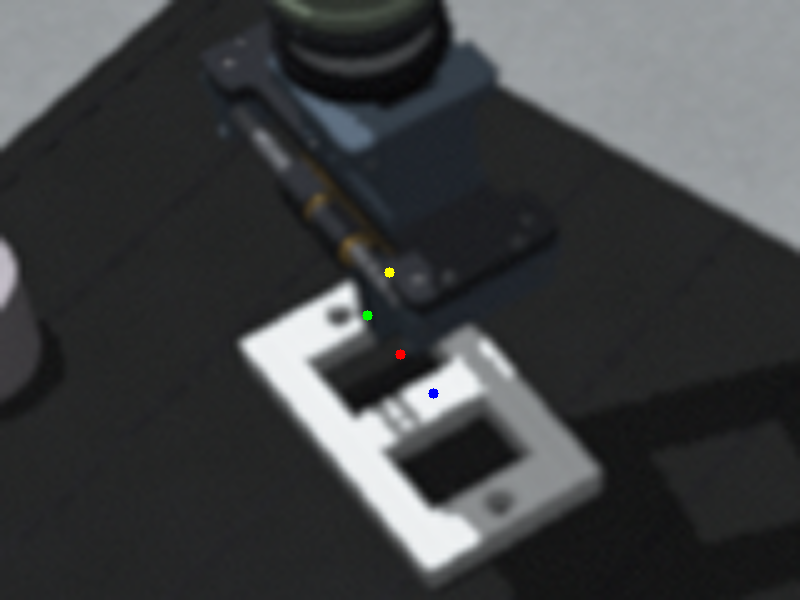

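View pics/top3.png

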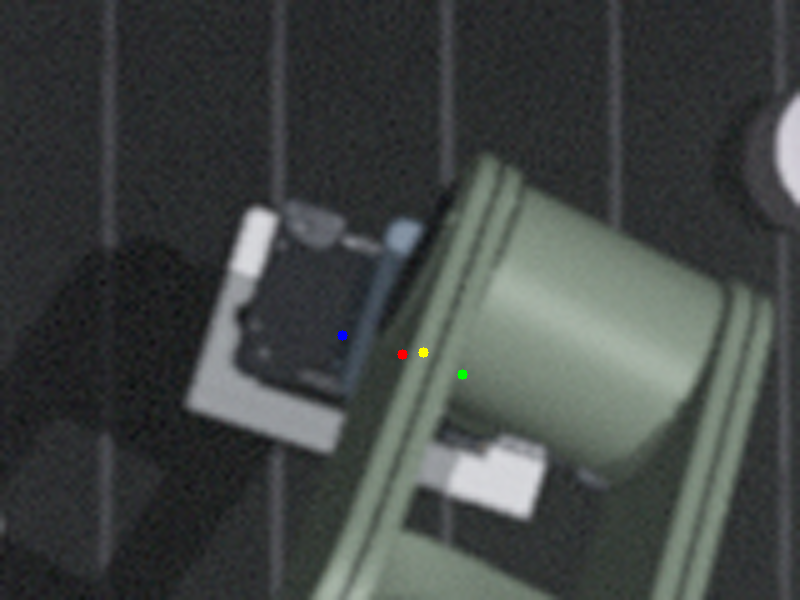

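Emit:
arm_command(
  targets=[
    [[0, 0, 0], [0, 0, 0], -0.3],
    [[0, 0, 0], [0, 0, 0], -0.3],
    [[0, 0, 0], [0, 0, 0], -0.3],
    [[0, 0, 0], [0, 0, 0], -0.3],
    [[0, 0, 0], [0, 0, 0], -0.3],
    [[0, 0, 0], [0, 0, 0], -0.3],
    [[0, 0, 0], [0, 0, 0], -0.3],
    [[0, 0, 0], [0, 0, 0], -0.3],
  ],
)

```text
time: 4.23
ee_pos: [0.4666, -0.2188, 0.0571]
orientation: [-0.57, -0.418, 0.57, -0.418]
wrist_force: [-0.8, 0.2, 0.4]
width: 0.56
```

```bash
python3 st.py
python3 - <<'E'
from h import *
a=manip.grab_frame('scene');cv2.imwrite('pics/s4.png',cv2.resize(a[120:240,215:355],None,fx=5,fy=5,interpolation=cv2.INTER_CUBIC))
E
```

```text
t 4.2333 q [-0.461  0.348  1.885 -0.     0.909  1.415] p [ 0.4666 -0.2188  0.0571] jaw -107.44 x [-0.  0. -1.] F [-0.8  0.2  0.4] T [0.07 0.07 0.01] w 0.56
```

View pics/s4.png

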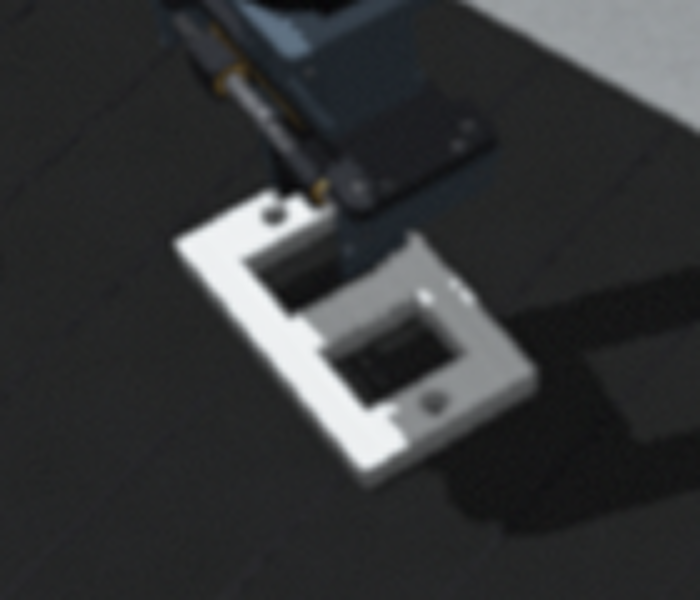

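Run:
```python
from h import *
s=manip.state();p=s['ee_pos'];M=R.from_quat(s['orientation']).as_matrix()
h=s['width']*.0455
a=manip.grab_frame('scene')
u0,v0=240,130
b=cv2.resize(a[v0:v0+75,u0:u0+100],None,fx=8,fy=8,interpolation=cv2.INTER_CUBIC)
b=np.uint8(255*(b/255.)**.45)
for sg in(1,-1):
    box=[p+M[:,2]*sg*(h+t)+M[:,1]*w-M[:,0]*l for l in(0,.038) for t in (0,.0135) for w in(-.016,.016)]
    q=proj('scene',box)
    for i in range(8):
        for j in(1,2,4):
            if not i&j: cv2.line(b,tuple(int(v) for v in (q[i]-[u0,v0])*8),tuple(int(v) for v in (q[i|j]-[u0,v0])*8),(0,255,0) if sg>0 else (0,128,255),1)
cv2.imwrite('pics/s5.png',b)
```

```text
(no output)
```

View pics/s5.png

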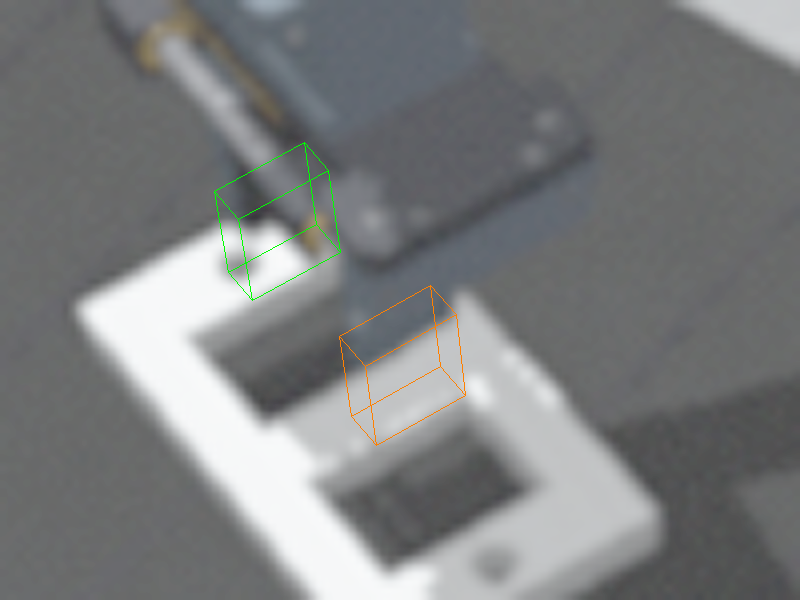

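Emit:
arm_command(
  targets=[
    [[0, 0, 0], [0, 0, -0.015], -0.3],
    [[0, 0, 0], [0, 0, -0.03], -0.3],
    [[0, 0, 0], [0, 0, -0.044], -0.3],
    [[0, 0, 0], [0, 0, -0.05], -0.3],
    [[0, 0, 0], [0, 0, -0.051], -0.3],
    [[0, 0, 0], [0, 0, -0.052], -0.3],
    [[0, 0, 0], [0, 0, -0.0535], -0.3],
    [[0, 0, 0], [0, 0, -0.055], -0.3],
  ],
)

```text
time: 5.0
ee_pos: [0.4673, -0.2191, 0.0029]
orientation: [0.57, 0.418, -0.57, 0.419]
wrist_force: [-0.6, 0.5, 0.2]
width: 0.646
```

```bash
cat > ov.py <<'E'
from h import *
import sys
s=manip.state();p=s['ee_pos'];M=R.from_quat(s['orientation']).as_matrix()
h=s['width']*.0455
a=manip.grab_frame('scene')
c0=proj('scene',p)[0].astype(int);u0,v0=c0-[50,42]
b=cv2.resize(a[v0:v0+75,u0:u0+100],None,fx=8,fy=8,interpolation=cv2.INTER_CUBIC)
b=np.uint8(255*(b/255.)**.45)
for sg in(1,-1):
    box=[p+M[:,2]*sg*(h+t)+M[:,1]*w-M[:,0]*l for l in(0,.038) for t in (0,.0135) for w in(-.016,.016)]
    q=proj('scene',box)
    for i in range(8):
        for j in(1,2,4):
            if not i&j: cv2.line(b,tuple(int(v) for v in (q[i]-[u0,v0])*8),tuple(int(v) for v in (q[i|j]-[u0,v0])*8),(0,255,0) if sg>0 else (0,128,255),1)
cv2.imwrite(sys.argv[1],b)
E
python3 st.py; python3 ov.py pics/s6.png
```

```text
t 5.0 q [-0.461  0.419  1.945 -0.     0.776  1.415] p [ 0.4673 -0.2191  0.0029] jaw -107.44 x [ 0.002 -0.001 -1.   ] F [-0.6  0.5  0.2] T [0.07 0.   0.03] w 0.646
```

View pics/s6.png

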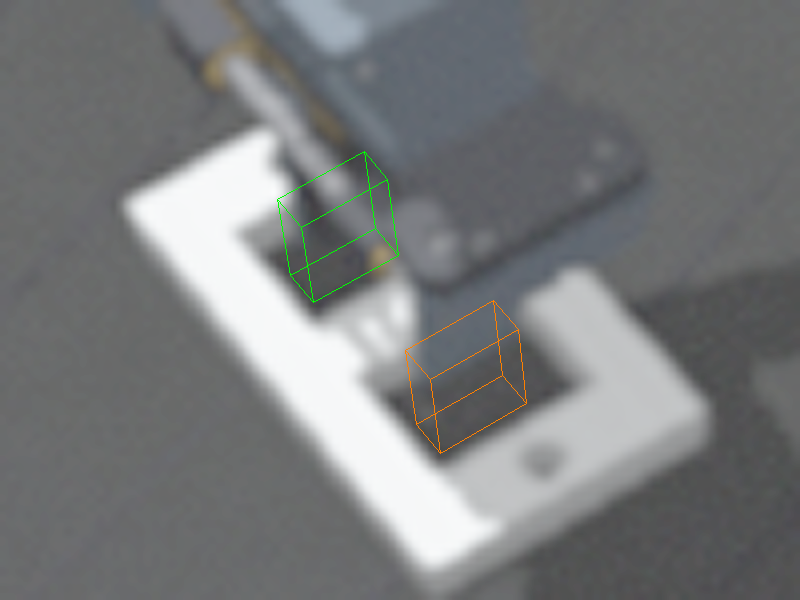

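Emit:
arm_command(
  targets=[
    [[0, 0, 0], [0, 0, -0.003], -0.3],
    [[0, 0, 0], [0, 0, -0.006], -0.3],
    [[0, 0, 0], [0, 0, -0.009], -0.3],
    [[0, 0, 0], [0, 0, -0.012], -0.3],
    [[0, 0, 0], [0, 0, -0.015], -0.3],
    [[0, 0, 0], [0, 0, -0.018], -0.3],
    [[0, 0, 0], [0, 0, -0.02], -0.3],
    [[0, 0, 0], [0, 0, -0.02], -0.3],
  ],
)

```text
time: 5.72
ee_pos: [0.4663, -0.2186, -0.0183]
orientation: [-0.57, -0.419, 0.57, -0.418]
wrist_force: [1.0, 0.2, 0.6]
width: 0.654
```

```bash
python3 st.py; python3 ov.py pics/s7.png
```

```text
t 5.7167 q [-0.461  0.449  1.966 -0.     0.728  1.415] p [ 0.4663 -0.2186 -0.0183] jaw -107.44 x [-0.001  0.    -1.   ] F [1.  0.2 0.6] T [0.   0.01 0.02] w 0.654
```

View pics/s7.png

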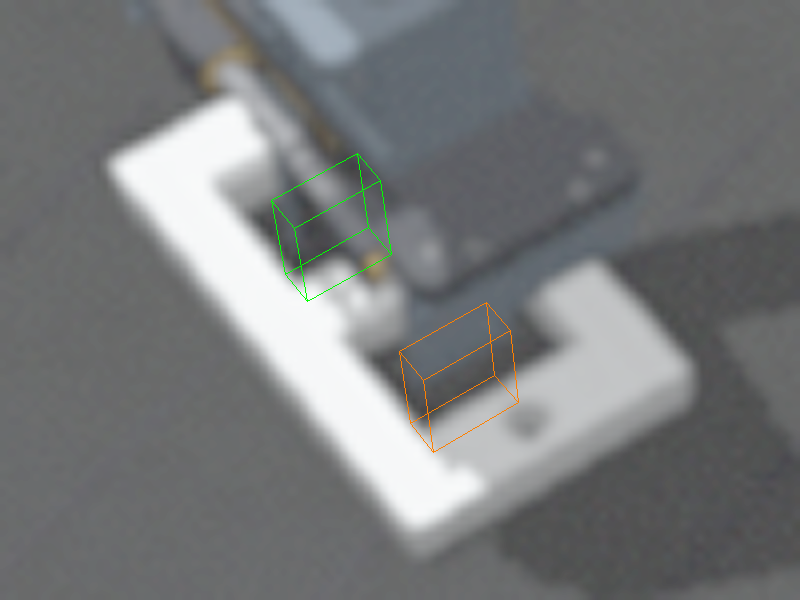

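Emit:
arm_command(
  targets=[
    [[0, 0, 0], [0, 0, -0.003], -0.3],
    [[0, 0, 0], [0, 0, -0.006], -0.3],
    [[0, 0, 0], [0, 0, -0.009], -0.3],
    [[0, 0, 0], [0, 0, -0.01], -0.3],
    [[0, 0, 0], [0, 0, -0.011], -0.3],
    [[0, 0, 0], [0, 0, -0.012], -0.3],
    [[0, 0, 0], [0, 0, -0.012], -0.3],
    [[0, 0, 0], [0, 0, -0.012], -0.3],
  ],
)

```text
time: 6.43
ee_pos: [0.467, -0.219, -0.0236]
orientation: [0.57, 0.418, -0.57, 0.419]
wrist_force: [-12.2, 5.6, 51.8]
width: 0.647
```

```bash
python3 st.py; python3 ov.py pics/s8.png
```

```text
t 6.4333 q [-0.461  0.456  1.971 -0.     0.711  1.415] p [ 0.467  -0.219  -0.0236] jaw -107.45 x [ 0.002 -0.001 -1.   ] F [-12.2   5.6  51.8] T [ 1.28  2.32 -0.  ] w 0.647
```

View pics/s8.png

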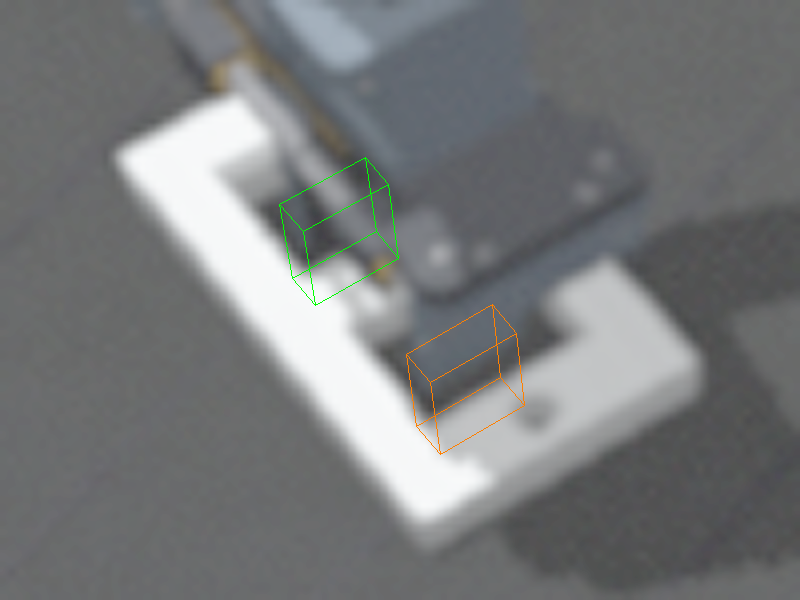

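Emit:
arm_command(
  targets=[
    [[0, 0, 0], [0, 0, 0.009], -0.3],
    [[0, 0, 0], [0, 0, 0.009], -0.3],
    [[0, 0, 0], [0, 0, 0.009], 1],
    [[0, 0, 0], [0, 0, 0.009], 1],
    [[0, 0, 0], [0, 0, 0.009], 1],
    [[0, 0, 0], [0, 0, 0.009], 1],
    [[0, 0, 0], [0, 0, 0.009], 1],
    [[0, 0, 0], [0, 0, 0.009], 1],
  ],
)

```text
time: 7.15
ee_pos: [0.4663, -0.2187, -0.0213]
orientation: [-0.57, -0.419, 0.57, -0.418]
wrist_force: [-0.3, -0.2, -3.2]
width: 0.265
```

```bash
python3 st.py
```

```text
t 7.15 q [-0.461  0.454  1.968 -0.     0.721  1.415] p [ 0.4663 -0.2187 -0.0213] jaw -107.44 x [-0.001  0.    -1.   ] F [-0.3 -0.2 -3.2] T [ 0.02 -0.03  0.02] w 0.265
```

Emit:
arm_command(
  targets=[
    [[0, 0, 0], [0, 0, 0], 1],
    [[0, 0, 0], [0, 0, 0], 1],
    [[0, 0, 0], [0, 0, 0], 1],
    [[0, 0, 0], [0, 0, 0], 1],
    [[0, 0, 0], [0, 0, 0], 1],
    [[0, 0, 0], [0, 0, 0], 1],
    [[0, 0, 0], [0, 0, 0], 1],
    [[0, 0, 0], [0, 0, 0], 1],
  ],
)

```text
time: 7.82
ee_pos: [0.4666, -0.2188, -0.0208]
orientation: [-0.57, -0.418, 0.57, -0.418]
wrist_force: [-0.1, -0.9, -4.5]
width: 0.261
```

```bash
python3 st.py
```

```text
t 7.8167 q [-0.461  0.453  1.968 -0.     0.721  1.415] p [ 0.4666 -0.2188 -0.0208] jaw -107.44 x [-0. -0. -1.] F [-0.1 -0.9 -4.5] T [0.04 0.03 0.01] w 0.261
```

Emit:
arm_command(
  targets=[
    [[0, 0, 0], [0, 0, 0.01], 1],
    [[0, 0, 0], [0, 0, 0.03], 1],
    [[0, 0, 0], [0, 0, 0.06], 1],
    [[0, 0, 0], [0, 0.01, 0.09], 1],
    [[0, 0, 0], [-0.005, 0.03, 0.115], 1],
    [[0, 0, 0], [-0.01, 0.06, 0.12], 1],
    [[0, 0, 0], [-0.02, 0.09, 0.12], 1],
    [[0, 0, 0], [-0.025, 0.12, 0.12], 1],
  ],
)

```text
time: 8.48
ee_pos: [0.4406, -0.0978, 0.1007]
orientation: [0.571, 0.418, -0.57, 0.418]
wrist_force: [-0.4, -0.1, -5.5]
width: 0.264
```

```bash
python3 st.py
```

```text
t 8.4833 q [-0.244  0.205  1.964 -0.     0.971  1.633] p [ 0.4406 -0.0978  0.1007] jaw -107.51 x [ 0.001 -0.    -1.   ] F [-0.4 -0.1 -5.5] T [0.06 0.04 0.04] w 0.264
```

Emit:
arm_command(
  targets=[
    [[0, 0, 0.5], [-0.002, 0.03, 0], 1],
    [[0, 0, 1], [-0.004, 0.065, 0], 1],
    [[0, 0, 1.5], [-0.006, 0.1, 0], 1],
    [[0, 0, 2], [-0.008, 0.135, 0], 1],
    [[0, 0, 2.5], [-0.01, 0.17, 0], 1],
    [[0, 0, 3], [-0.012, 0.205, 0], 1],
    [[0, 0, 3.5], [-0.014, 0.24, 0], 1],
    [[0, 0, 3.9], [-0.014, 0.26, 0], 1],
  ],
)

```text
time: 9.15
ee_pos: [0.427, 0.1644, 0.1002]
orientation: [0.556, 0.438, -0.554, 0.438]
wrist_force: [0.4, 0.4, -5.3]
width: 0.26
```

```bash
python3 st.py
python3 - <<'E'
from h import *
for c in('scene','top'):
    a=manip.grab_frame(c); cv2.imwrite(f'pics/{c}9.png',a)
E
```

```text
t 9.15 q [3.410e-01 2.140e-01 1.952e+00 2.000e-03 9.730e-01 2.145e+00] p [0.427  0.1644 0.1002] jaw -103.41 x [ 0.001  0.002 -1.   ] F [ 0.4  0.4 -5.3] T [-0.02  0.   -0.01] w 0.26
```

View pics/scene9.png

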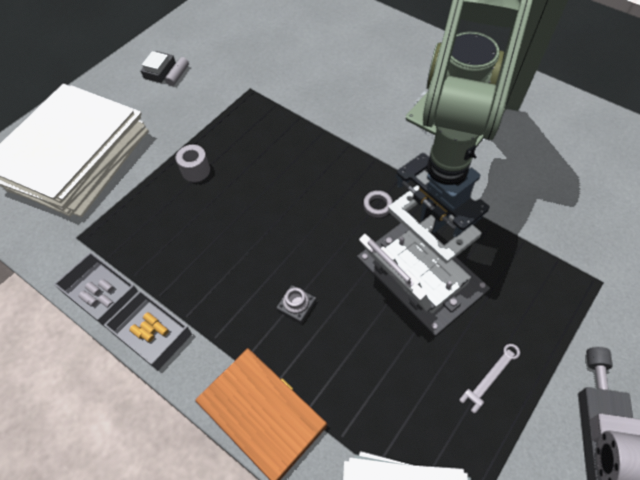

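View pics/top9.png

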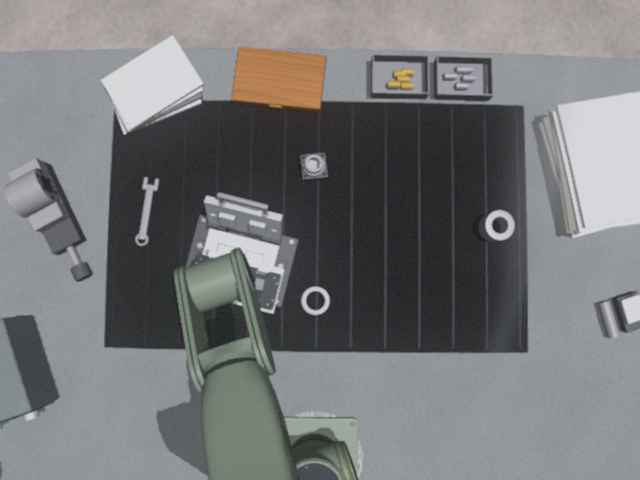

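Run:
```python
from h import *
a=cv2.imread('pics/scene9.png'); cv2.imwrite('pics/s9z.png',cv2.resize(a[170:290,370:500],None,fx=6,fy=5.0,interpolation=cv2.INTER_CUBIC))
```

```text
(no output)
```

View pics/s9z.png

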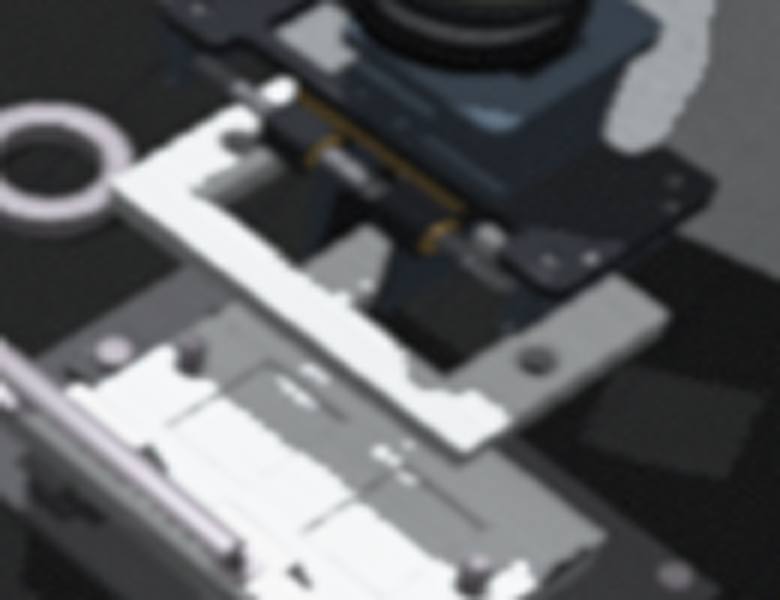

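Run:
```python
from h import *
f=np.array([6,5.]);o=np.array([370,170])
P=[(115,190),(463,440),(668,313),(538,360),(238,138)]
L=[(50,-86),(50,86),(-50,86),(0,72),(0,-72)]
for z in(.137,.141,.145):
    obs=[('scene',(np.array(p)+.5)/f-.5+o,(l[0]/1e3,l[1]/1e3,z)) for p,l in zip(P,L)]
    x,r=fit(obs,[.43,.165,-.24]); print(z,x[:2].round(4),np.degrees(x[2]).round(2),(r**2).sum().round(2),r.round(1).tolist())
for p in[(190,340),(475,555)]: print(at_z('scene',[(np.array(p)+.5)/f-.5+o],.068))
c,s=np.cos(np.radians(-13.6)),np.sin(np.radians(-13.6))
for q in((.4797,.1867),):
    print([(q[0]-s*y,q[1]+c*y) for y in(-.072,.072)])
```

```text
0.137 [0.4226 0.1641] -13.24 6.84 [[-0.5, -1.5], [0.3, 1.9], [-0.1, -0.1], [-0.2, -0.5], [0.4, 0.6]]
0.141 [0.4252 0.1649] -13.31 7.74 [[-0.7, -1.6], [0.3, 2.0], [0.1, -0.1], [-0.1, -0.4], [0.3, 0.4]]
0.145 [0.4277 0.1656] -13.36 8.94 [[-1.0, -1.8], [0.3, 2.1], [0.2, -0.0], [-0.1, -0.4], [0.1, 0.3]]
[[0.46200945 0.11665349 0.068     ]]
[[0.49261659 0.25471168 0.068     ]]
[(np.float64(0.46276976785661356), np.float64(0.11671880795834468)), (np.float64(0.4966302321433865), np.float64(0.25668119204165535))]
```

```bash
python3 st.py
```

```text
t 9.25 q [3.410e-01 2.150e-01 1.952e+00 1.000e-03 9.730e-01 2.143e+00] p [0.4278 0.1642 0.1001] jaw -103.3 x [ 0.002  0.001 -1.   ] F [ 0.8 -1.8 -4. ] T [ 0.04  0.01 -0.04] w 0.259
```

Emit:
arm_command(
  targets=[
    [[0, 0, 0], [0.01, 0.005, 0], 1],
    [[0, 0, 0], [0.02, 0.01, 0], 1],
    [[0, 0, 0], [0.03, 0.014, 0], 1],
    [[0, 0, 0], [0.04, 0.018, 0], 1],
    [[0, 0, 0], [0.048, 0.021, -0.005], 1],
    [[0, 0, 0], [0.052, 0.0225, -0.015], 1],
    [[0, 0, 0], [0.052, 0.0225, -0.025], 1],
    [[0, 0, 0], [0.052, 0.0225, -0.03], 1],
  ],
)

```text
time: 9.92
ee_pos: [0.4781, 0.1828, 0.0668]
orientation: [-0.554, -0.438, 0.557, -0.437]
wrist_force: [0.2, 0.0, -5.8]
width: 0.261
```

```bash
python3 st.py
python3 - <<'E'
from h import *
a=manip.grab_frame('scene')
cv2.imwrite('pics/s10.png',a); cv2.imwrite('pics/s10z.png',cv2.resize(a[190:310,360:500],None,fx=5,fy=5,interpolation=cv2.INTER_CUBIC))
a=manip.grab_frame('top'); cv2.imwrite('pics/t10z.png',cv2.resize(a[180:320,170:310],None,fx=4,fy=4,interpolation=cv2.INTER_CUBIC))
E
python3 st.py
```

```text
t 9.9167 q [ 0.343  0.334  1.877 -0.     0.936  2.151] p [0.4781 0.1828 0.0668] jaw -103.57 x [-0.005 -0.002 -1.   ] F [ 0.2  0.  -5.8] T [0.06 0.12 0.  ] w 0.261
t 10.0167 q [ 0.343  0.333  1.877 -0.     0.937  2.151] p [0.4775 0.1828 0.0673] jaw -103.56 x [-0.005 -0.002 -1.   ] F [-0.5 -1.1 -5. ] T [ 0.05  0.02 -0.05] w 0.26
```

View pics/s10z.png

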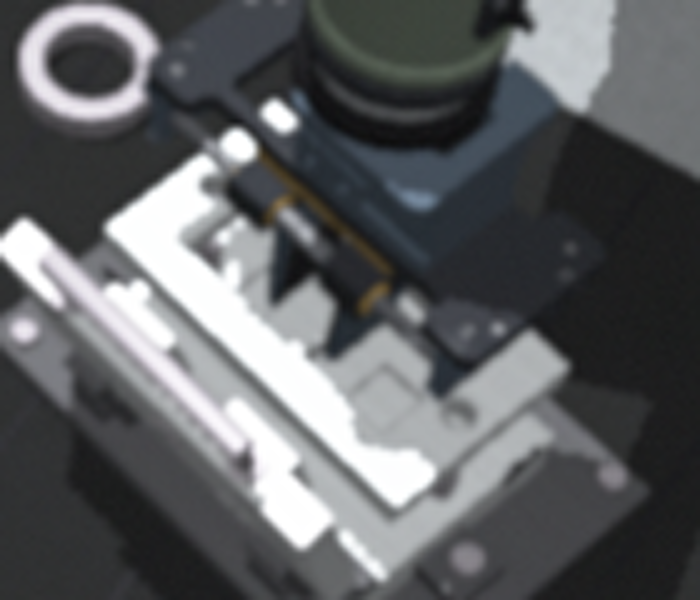

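View pics/t10z.png

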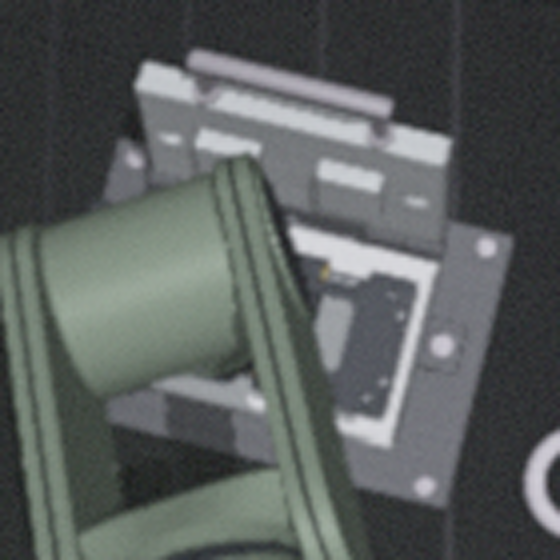

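```bash
python3 - <<'E'
from h import *
f=4;o=np.array([170,180]); z=.108
uv=[(np.array(p)+.5)/f-.5+o for p in[(437,262),(390,445)]]
fs=5;os_=np.array([360,190])
us=[(np.array(p)+.5)/fs-.5+os_ for p in[(105,228),(395,510),(570,368),(461,410),(213,180)]]
Ls=[(50,-86),(50,86),(-50,86),(0,72),(0,-72)]
OT=[('top',u,(l[0]/1e3,l[1]/1e3,z)) for u,l in zip(uv,[(50,-86),(-50,-86)])]
OS=[('scene',u,(l[0]/1e3,l[1]/1e3,z)) for u,l in zip(us,Ls)]
for O in(OT,OS):
    x,r=fit(O,[.478,.183,-.235]); print(x[:2].round(4),np.degrees(x[2]).round(2),r.round(1).tolist())
E
python3 st.py
```

```text
[0.4806 0.1816] -13.97 [[-0.2, 1.5], [0.2, -1.4]]
[0.4773 0.1839] -13.79 [[0.2, -0.1], [0.2, -0.6], [-0.3, -0.3], [-0.5, 0.5], [0.3, 1.0]]
t 10.0167 q [ 0.343  0.333  1.877 -0.     0.937  2.151] p [0.4775 0.1828 0.0673] jaw -103.56 x [-0.005 -0.002 -1.   ] F [-0.5 -1.1 -5. ] T [ 0.05  0.02 -0.05] w 0.26
```

Emit:
arm_command(
  targets=[
    [[0, 0, 0], [0, 0.002, -0.003], 1],
    [[0, 0, 0], [0, 0.004, -0.008], 1],
    [[0, 0, 0], [0, 0.004, -0.013], 1],
    [[0, 0, 0], [0, 0.004, -0.018], 1],
    [[0, 0, 0], [0, 0.004, -0.018], 1],
    [[0, 0, 0], [0, 0.004, -0.018], 1],
    [[0, 0, 0], [0, 0.004, -0.018], 1],
    [[0, 0, 0], [0, 0.004, -0.018], 1],
  ],
)

```text
time: 10.68
ee_pos: [0.4799, 0.1878, 0.0515]
orientation: [0.556, 0.437, -0.555, 0.438]
wrist_force: [0.2, 0.0, -3.9]
width: 0.259
```

```bash
python3 st.py
python3 - <<'E'
from h import *
a=manip.grab_frame('scene')
cv2.imwrite('pics/s11z.png',cv2.resize(a[190:310,360:500],None,fx=5,fy=5,interpolation=cv2.INTER_CUBIC))
E
python3 st.py
```

```text
t 10.6833 q [ 0.351  0.354  1.892 -0.     0.895  2.158] p [0.4799 0.1878 0.0515] jaw -103.54 x [ 0.001  0.    -1.   ] F [ 0.2  0.  -3.9] T [ 0.06 -0.04  0.02] w 0.259
t 10.7333 q [ 0.351  0.354  1.892 -0.     0.895  2.158] p [0.4799 0.1878 0.0515] jaw -103.55 x [ 0.001  0.    -1.   ] F [ 0.5  0.5 -5.3] T [0.02 0.09 0.  ] w 0.261
```

View pics/s11z.png

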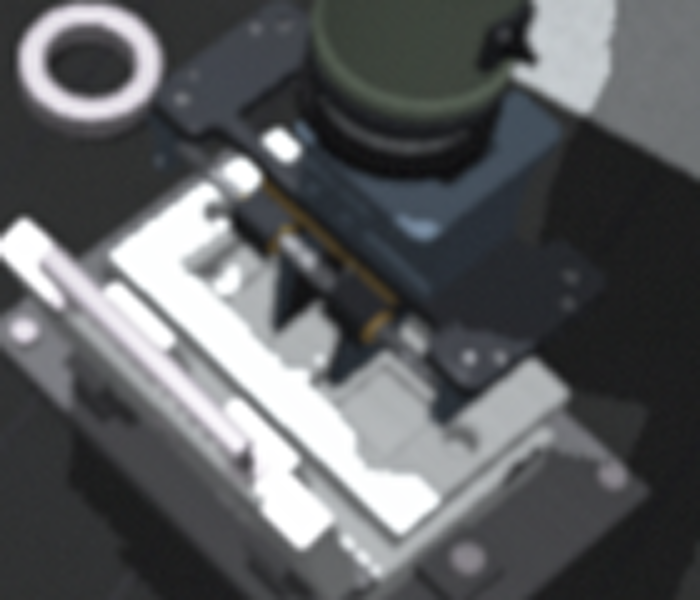

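Run:
```python
from h import *
z=.0515+.0248+.016
fs=5;os_=np.array([360,190])
us=[(np.array(p)+.5)/fs-.5+os_ for p in[(110,257),(402,534),(570,392)]]
Ls=[(50,-86),(50,86),(-50,86)]
OS=[('scene',u,(l[0]/1e3,l[1]/1e3,z)) for u,l in zip(us,Ls)]
x,r=fit(OS,[.478,.183,-.235]); print(x[:2].round(4),np.degrees(x[2]).round(2),r.round(1).tolist())
```

```text
[0.4791 0.189 ] -13.12 [[0.1, 0.1], [-0.1, -0.1], [-0.0, -0.0]]
```

Emit:
arm_command(
  targets=[
    [[0, 0, 0], [-0.0008, -0.001, -0.002], 1],
    [[0, 0, 0], [-0.0008, -0.001, -0.004], 1],
    [[0, 0, 0], [-0.0008, -0.001, -0.006], 1],
    [[0, 0, 0], [-0.0008, -0.001, -0.008], 1],
    [[0, 0, 0], [-0.0008, -0.001, -0.01], 1],
    [[0, 0, 0], [-0.0008, -0.001, -0.012], 1],
    [[0, 0, 0], [-0.0008, -0.001, -0.014], 1],
    [[0, 0, 0], [-0.0008, -0.001, -0.014], 1],
  ],
)

```text
time: 11.4
ee_pos: [0.4785, 0.1866, 0.0368]
orientation: [-0.555, -0.438, 0.556, -0.437]
wrist_force: [-0.3, -0.2, -4.0]
width: 0.26
```

```bash
python3 st.py
python3 - <<'E'
from h import *
a=manip.grab_frame('scene')
cv2.imwrite('pics/s12z.png',cv2.resize(a[190:310,360:500],None,fx=5,fy=5,interpolation=cv2.INTER_CUBIC))
E
python3 st.py
```

```text
t 11.4 q [ 0.349  0.371  1.912 -0.     0.859  2.157] p [0.4785 0.1866 0.0368] jaw -103.54 x [-0.001 -0.    -1.   ] F [-0.3 -0.2 -4. ] T [0.05 0.03 0.02] w 0.26
t 11.45 q [ 0.349  0.371  1.912 -0.     0.86   2.157] p [0.4786 0.1866 0.037 ] jaw -103.55 x [-0.001 -0.    -1.   ] F [-0.7 -0.5 -5.3] T [0.05 0.05 0.01] w 0.257
```

View pics/s12z.png

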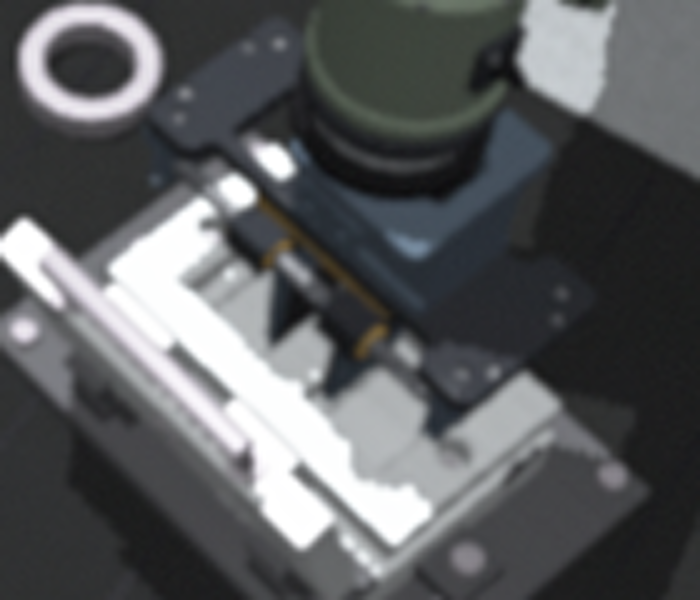

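Emit:
arm_command(
  targets=[
    [[0, 0, 0], [0, 0, -0.0015], 1],
    [[0, 0, 0], [0, 0, -0.003], 1],
    [[0, 0, 0], [0, 0, -0.0045], 1],
    [[0, 0, 0], [0, 0, -0.006], 1],
    [[0, 0, 0], [0, 0, -0.0075], 1],
    [[0, 0, 0], [0, 0, -0.009], 1],
    [[0, 0, 0], [0, 0, -0.0105], 1],
    [[0, 0, 0], [0, 0, -0.0105], 1],
  ],
)

```text
time: 12.12
ee_pos: [0.4786, 0.1866, 0.0264]
orientation: [-0.555, -0.438, 0.556, -0.437]
wrist_force: [0.2, 0.4, -5.0]
width: 0.26
```

```bash
python3 st.py
```

```text
t 12.1167 q [ 0.349  0.385  1.924 -0.     0.834  2.157] p [0.4786 0.1866 0.0264] jaw -103.54 x [-0.001 -0.    -1.   ] F [ 0.2  0.4 -5. ] T [ 0.11  0.01 -0.02] w 0.26
```

Emit:
arm_command(
  targets=[
    [[0, 0, 0], [0, 0, -0.0015], 1],
    [[0, 0, 0], [0, 0, -0.003], 1],
    [[0, 0, 0], [0, 0, -0.0045], 1],
    [[0, 0, 0], [0, 0, -0.0055], 1],
    [[0, 0, 0], [0, 0, -0.0065], 1],
    [[0, 0, 0], [0, 0, -0.0072], 1],
    [[0, 0, 0], [0, 0, -0.0078], 1],
    [[0, 0, 0], [0, 0, -0.0078], 1],
  ],
)

```text
time: 12.78
ee_pos: [0.4787, 0.1867, 0.0188]
orientation: [-0.555, -0.438, 0.556, -0.438]
wrist_force: [0.2, 0.1, -4.4]
width: 0.26
```

```bash
python3 st.py; python3 ov.py pics/s13.png
python3 - <<'E'
from h import *
a=manip.grab_frame('scene')
cv2.imwrite('pics/s13z.png',cv2.resize(a[190:310,360:500],None,fx=5,fy=5,interpolation=cv2.INTER_CUBIC))
E
```

```text
t 12.7833 q [ 0.349  0.395  1.932 -0.     0.815  2.157] p [0.4787 0.1867 0.0188] jaw -103.54 x [-0. -0. -1.] F [ 0.2  0.1 -4.4] T [ 0.02  0.04 -0.02] w 0.26
```

View pics/s13z.png

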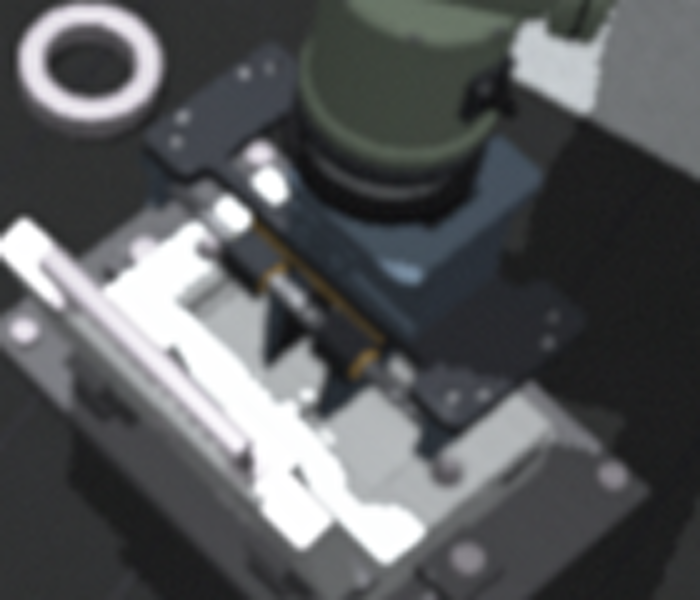

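Emit:
arm_command(
  targets=[
    [[0, 0, 0], [0, 0, -0.0003], 1],
    [[0, 0, 0], [0, 0, -0.0006], 1],
    [[0, 0, 0], [0, 0, -0.0009], 1],
    [[0, 0, 0], [0, 0, -0.0012], 1],
    [[0, 0, 0], [0, 0, -0.0015], 1],
    [[0, 0, 0], [0, 0, -0.0018], 1],
    [[0, 0, 0], [0, 0, -0.002], 1],
    [[0, 0, 0], [0, 0, -0.002], 1],
  ],
)

```text
time: 13.55
ee_pos: [0.479, 0.1867, 0.0187]
orientation: [0.556, 0.437, -0.555, 0.438]
wrist_force: [-4.1, -2.1, 10.7]
width: 0.262
```

```bash
python3 st.py
```

```text
t 13.55 q [ 0.349  0.395  1.932 -0.     0.814  2.157] p [0.479  0.1867 0.0187] jaw -103.54 x [ 0.001  0.    -1.   ] F [-4.1 -2.1 10.7] T [-0.23  0.82  0.04] w 0.262
```

Emit:
arm_command(
  targets=[
    [[0, 0, 0], [0, 0, 0.0015], -0.2],
    [[0, 0, 0], [0, 0, 0.0015], -0.2],
    [[0, 0, 0], [0, 0, 0.0015], -0.2],
    [[0, 0, 0], [0, 0, 0.0015], -0.2],
    [[0, 0, 0], [0, 0, 0.0015], -0.2],
    [[0, 0, 0], [0, 0, 0.004], -0.2],
    [[0, 0, 0], [0, 0, 0.01], -0.2],
    [[0, 0, 0], [0, 0, 0.02], -0.2],
  ],
)

```text
time: 14.22
ee_pos: [0.4782, 0.1865, 0.0368]
orientation: [-0.555, -0.438, 0.556, -0.437]
wrist_force: [-0.2, 0.5, -0.4]
width: 0.603
```

```bash
python3 st.py
```

```text
t 14.2167 q [ 0.349  0.371  1.912 -0.     0.861  2.157] p [0.4782 0.1865 0.0368] jaw -103.54 x [-0.002 -0.001 -1.   ] F [-0.2  0.5 -0.4] T [ 0.09  0.04 -0.03] w 0.603
```

Emit:
arm_command(
  targets=[
    [[0, 0, 0], [0, 0, 0.02], -0.2],
    [[0, 0, 0], [0, 0, 0.04], -0.2],
    [[0, 0, 0], [-0.02, 0.005, 0.07], -0.2],
    [[0, 0, 0], [-0.045, 0.01, 0.1], -0.2],
    [[0, 0, 0], [-0.07, 0.016, 0.13], -0.2],
    [[0, 0, 0], [-0.1, 0.023, 0.16], -0.5],
    [[0, 0, 0], [-0.12, 0.027, 0.19], -1],
    [[0, 0, 0], [-0.12, 0.027, 0.22], -1],
  ],
)

```text
time: 14.88
ee_pos: [0.3547, 0.2136, 0.2597]
orientation: [0.555, 0.439, -0.555, 0.438]
wrist_force: [0.6, 0.1, -0.0]
width: 0.788
```

```bash
python3 st.py
python3 - <<'E'
from h import *
a=manip.grab_frame('scene')
cv2.imwrite('pics/s14z.png',cv2.resize(a[190:350,340:500],None,fx=3.75,fy=3.75,interpolation=cv2.INTER_CUBIC))
a=manip.grab_frame('top'); cv2.imwrite('pics/t14z.png',cv2.resize(a[180:320,170:310],None,fx=4,fy=4,interpolation=cv2.INTER_CUBIC))
E
```

```text
t 14.8833 q [5.130e-01 1.800e-02 1.756e+00 1.000e-03 1.367e+00 2.318e+00] p [0.3547 0.2136 0.2597] jaw -103.41 x [-0.001  0.001 -1.   ] F [ 0.6  0.1 -0. ] T [ 0.1  -0.01 -0.03] w 0.788
```

View pics/s14z.png

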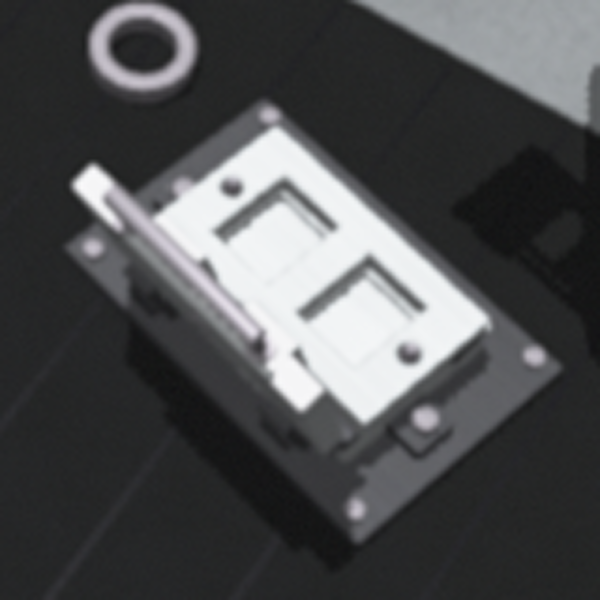

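View pics/t14z.png

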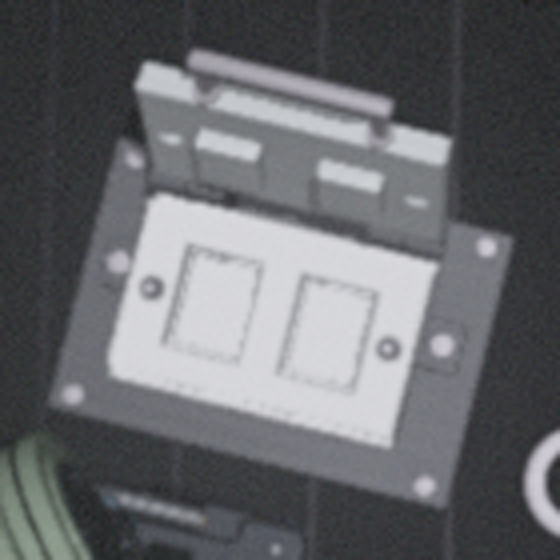

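Run:
```python
from h import *
L=[eval(l) for l in open('log.txt')]
q=np.array([l[0] for l in L]);p=np.array([l[1] for l in L])
r=np.hypot(p[:,0],p[:,1]);z=p[:,2]
az=np.arctan2(p[:,1],p[:,0]); print((az-q[:,0]).round(4))
A=[];b=[]
for i in range(len(q)):
    a,c,t=q[i,1],q[i,1]+q[i,2],q[i,1]+q[i,2]+q[i,4]
    A.append([np.sin(a),np.sin(c),1,0]);b.append(r[i])
    A.append([np.cos(a),np.cos(c),0,1]);b.append(z[i])
x,res,rk,sv=np.linalg.lstsq(np.array(A),np.array(b),rcond=None);print('L1,L2,a,h-d',x,res,sv, np.abs(np.array(A)@x-b).max())
# handle prediction & measured
c,s=np.cos(np.radians(-13.6)),np.sin(np.radians(-13.6))
S=np.array([.479,.1867,.044]);X=np.array([c,s,0]);Y=np.array([-s,c,0]);Z=np.array([0,0,1])
H=S+.064*X+.016*Z
print('hinge',H)
for Aa in(1.9,.785):
    hd=H-(.156*np.cos(Aa)-.008*np.sin(Aa))*X+(.156*np.sin(Aa)+.008*np.cos(Aa))*Z
    print(Aa,hd,proj('top',[hd-.055*Y,hd,hd+.055*Y]).round(1).tolist(),proj('scene',[hd-.055*Y,hd,hd+.055*Y]).round(1).tolist())
print('obs top',[((np.array(v)+.5)/4-.5+[170,180]).tolist() for v in((390,106),(192,57))])
print('obs scene',[((np.array(v)+.5)/3.75-.5+[340,190]).tolist() for v in((110,192),(258,338))])
```

```text
[0.0231 0.0223 0.0222 0.0223 0.0223 0.0222 0.0223 0.0223 0.0222 0.0223
 0.0255 0.0261 0.0258 0.0224 0.0224 0.0224 0.0222 0.0223 0.0223 0.0223
 0.0223 0.0223 0.0223 0.0224 0.0288]
L1,L2,a,h-d [ 0.55596931  0.40938662  0.00202168 -0.21360124] [2.7223267e-05] [7.62376133 6.44412009 0.48760057 0.33737962] 0.002763343008063468
hinge [0.5412055 0.1716509 0.06     ]
1.9 [0.59758272 0.15801182 0.2050365 ] [[267.4, 207.6], [242.3, 201.3], [217.3, 195.0]] [[367.9, 240.9], [387.5, 260.1], [408.1, 280.2]]
0.785 [0.43944316 0.19626981 0.17592383] [[249.4, 282.6], [224.7, 276.2], [200.1, 269.8]] [[426.6, 204.5], [446.0, 221.6], [466.4, 239.5]]
obs top [[267.125, 206.125], [217.625, 193.875]]
obs scene [[368.96666666666664, 240.83333333333334], [408.43333333333334, 279.76666666666665]]
```

Emit:
arm_command(
  targets=[
    [[0, 0, 7], [0.01, 0, 0.02], -1],
    [[0, 0, 14], [0.03, -0.005, 0.04], -1],
    [[0, 0, 21], [0.055, -0.01, 0.05], -1],
    [[0, 0, 28], [0.08, -0.015, 0.06], -1],
    [[0, 0, 35], [0.105, -0.02, 0.06], -1],
    [[0, 0, 42], [0.13, -0.025, 0.06], -1],
    [[0, 0, 49], [0.155, -0.03, 0.06], -1],
    [[0, 0, 56], [0.18, -0.035, 0.06], -1],
  ],
)

```text
time: 15.65
ee_pos: [0.5399, 0.178, 0.317]
orientation: [0.283, 0.648, -0.283, 0.648]
wrist_force: [-0.2, -0.0, -0.1]
width: 0.998
```

```bash
python3 st.py
cat > pl.py <<'E'
from h import *
c,s_=np.cos(np.radians(-13.6)),np.sin(np.radians(-13.6))
S=np.array([.479,.1867,.044]);X=np.array([c,s_,0]);Y=np.array([-s_,c,0]);Z=np.array([0,0,1.])
H=S+.064*X+.016*Z
def hd(A): return H-(.156*np.cos(A)-.008*np.sin(A))*X+(.156*np.sin(A)+.008*np.cos(A))*Z
def ori(A):
    t=np.cos(A)*X-np.sin(A)*Z; n=np.sin(A)*X+np.cos(A)*Z
    return t,np.c_[t,np.cross(n,t),n]
def delta(A,back,s=None,off=0.0425):
    s=s or manip.state()
    t,M=ori(A); p=hd(A)+(off-back)*t
    M0=R.from_quat(s['orientation']).as_matrix()
    return np.degrees(R.from_matrix(M@M0.T).as_rotvec()),p-s['ee_pos'],p
E
python3 - <<'E'
from pl import *
print([v.round(4) for v in delta(1.9,.09)])
E
```

```text
t 15.65 q [ 0.298  0.26   1.327 -0.     1.555  1.123] p [0.5399 0.178  0.317 ] jaw -47.22 x [-0. -0. -1.] F [-0.2 -0.  -0.1] T [ 0.01 -0.01  0.02] w 0.998
[array([ 9.6955, 16.4962, 33.3106]), array([ 0.0726, -0.0236, -0.067 ]), array([0.6125, 0.1544, 0.25  ])]
```

Emit:
arm_command(
  targets=[
    [[1.6, 2.7, 5.5], [0.01, -0.003, 0.0], -1],
    [[3.2, 5.5, 11.1], [0.02, -0.006, 0.0], -1],
    [[4.8, 8.2, 16.6], [0.03, -0.01, 0.0], -1],
    [[6.4, 11, 22.2], [0.045, -0.015, -0.01], -1],
    [[8, 13.7, 27.7], [0.06, -0.02, -0.02], -1],
    [[9.7, 16.5, 33.3], [0.0726, -0.0236, -0.035], -1],
    [[9.7, 16.5, 33.3], [0.0726, -0.0236, -0.047], -1],
    [[9.7, 16.5, 33.3], [0.0726, -0.0236, -0.047], -1],
  ],
)

```text
time: 16.32
ee_pos: [0.6117, 0.1541, 0.2648]
orientation: [0.098, 0.81, -0.073, 0.574]
wrist_force: [-1.1, 0.3, -0.0]
width: 0.998
```

```bash
python3 st.py
python3 - <<'E'
from pl import *
s=manip.state();p=s['ee_pos'];M=R.from_quat(s['orientation']).as_matrix()
q=s['joint_pos'];
print([v.round(4) for v in delta(1.9,.09)])
# estimate d: planar fit with tilt
L=[eval(l) for l in open('log.txt')]
def fk(x,q):
    L1,L2,a,h,d,o=x
    def Ry(t): return R.from_rotvec([0,t,0]).as_matrix()
    def Rz(t): return R.from_rotvec([0,0,t]).as_matrix()
    B=Rz(q[0]+o)
    M1=B@Ry(q[1]);M2=M1@Ry(q[2]);M3=M2@Rz(q[3]);M4=M3@Ry(q[4])
    return B@np.array([a,0,h])+M1@[0,0,L1]+M2@[0,0,L2]+M4@[0,0,d], M4[:,2]
f=lambda x:np.concatenate([np.r_[fk(x,l[0])[0]-l[1], .1*(fk(x,l[0])[1]-R.from_quat(l[2]).as_matrix()[:,0])] for l in L])
r=least_squares(f,[.55,.41,0,.15,.36,.02]);print(r.x.round(4),np.abs(r.fun).max()); print(f(r.x)[-6:].round(4))
for c in('scene','top'):
    a=manip.grab_frame(c)
    h=s['width']*.0455
    c0=proj(c,p)[0].astype(int);u0,v0=c0-[60,50]
    b=cv2.resize(a[v0:v0+100,u0:u0+120],None,fx=6,fy=6,interpolation=cv2.INTER_CUBIC)
    b=np.uint8(255*(b/255.)**.6)
    for sg in(1,-1):
        box=[p+M[:,2]*sg*(h+t)+M[:,1]*w-M[:,0]*l for l in(.0265,.06) for t in (0,.0135) for w in(-.016,.016)]
        qq=proj(c,box)
        for i in range(8):
            for j in(1,2,4):
                if not i&j: cv2.line(b,tuple(int(v) for v in (qq[i]-[u0,v0])*6),tuple(int(v) for v in (qq[i|j]-[u0,v0])*6),(0,255,0) if sg>0 else (0,128,255),1)
    cv2.imwrite(f'pics/{c}15.png',b)
E
```

```text
t 16.3167 q [0.157 0.577 1.002 0.131 1.874 0.422] p [0.6117 0.1541 0.2648] jaw -14.12 x [-0.322  0.075 -0.944] F [-1.1  0.3 -0. ] T [-0.05 -0.24  0.02] w 0.998
[array([ 0.1944, -0.5097,  0.4141]), array([ 0.0009,  0.0003, -0.0148]), array([0.6125, 0.1544, 0.25  ])]
[0.5559 0.4121 0.0007 0.0776 0.2895 0.0233] 0.012950189057527872
[-0.0009 -0.0063  0.0021 -0.0002 -0.0008  0.    ]
```

View pics/scene15.png

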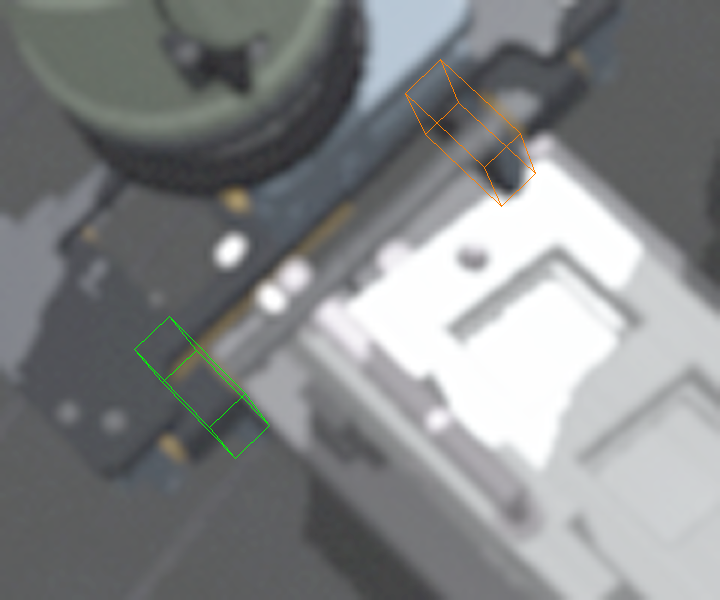

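View pics/top15.png

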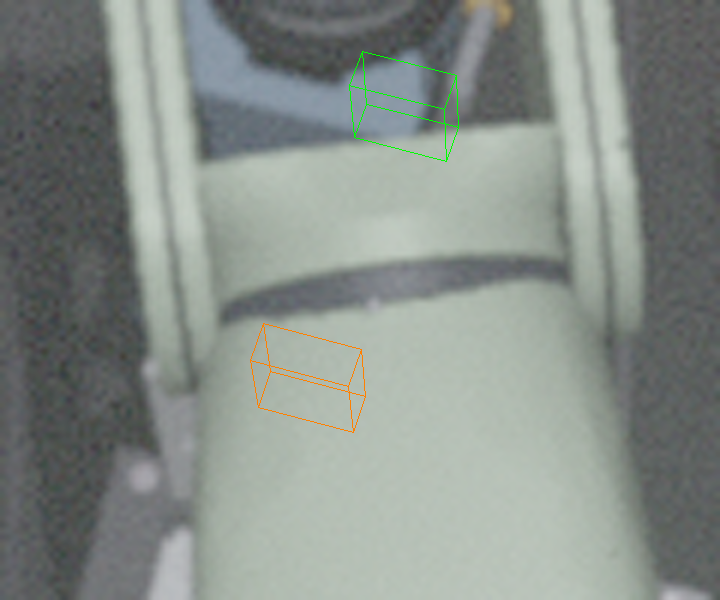

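Emit:
arm_command(
  targets=[
    [[0, 0, 0], [0, 0, -0.01], -1],
    [[0, 0, 0], [-0.002, 0.001, -0.02], -1],
    [[0, 0, 0], [-0.005, 0.002, -0.03], -1],
    [[0, 0, 0], [-0.008, 0.003, -0.04], -1],
    [[0, 0, 0], [-0.011, 0.0035, -0.05], -1],
    [[0, 0, 0], [-0.013, 0.004, -0.057], -1],
    [[0, 0, 0], [-0.013, 0.004, -0.057], -1],
    [[0, 0, 0], [-0.013, 0.004, -0.057], -1],
  ],
)

```text
time: 17.08
ee_pos: [0.5981, 0.1593, 0.2139]
orientation: [0.098, 0.807, -0.071, 0.578]
wrist_force: [0.6, 0.9, 0.6]
width: 0.997
```

```bash
python3 st.py
cat > ov2.py <<'E'
from pl import *
import sys
s=manip.state();p=s['ee_pos'];M=R.from_quat(s['orientation']).as_matrix()
A=float(sys.argv[2])
print([v.round(4) for v in delta(A,0)])
c='scene'
a=manip.grab_frame(c)
h=s['width']*.0455
u0,v0=proj(c,p)[0].astype(int)-[50,42]
b=cv2.resize(a[v0:v0+75,u0:u0+100],None,fx=8,fy=8,interpolation=cv2.INTER_CUBIC)
b=np.uint8(255*(b/255.)**.5)
for sg in(1,-1):
    box=[p+M[:,2]*sg*(h+t)+M[:,1]*w-M[:,0]*l for l in(.0265,.05) for t in (0,.0135) for w in(-.016,.016)]
    qq=proj(c,box)
    for i in range(8):
        for j in(1,2,4):
            if not i&j: cv2.line(b,tuple(int(v) for v in (qq[i]-[u0,v0])*8),tuple(int(v) for v in (qq[i|j]-[u0,v0])*8),(0,255,0) if sg>0 else (0,128,255),1)
q=(proj(c,[hd(A)-.055*Y,hd(A),hd(A)+.055*Y])-[u0,v0])*8
for v in q: cv2.circle(b,tuple(int(w) for w in v),4,(0,0,255),-1)
cv2.imwrite(sys.argv[1],b)
E
python3 ov2.py pics/s16.png 1.9
```

```text
t 17.0833 q [0.167 0.56  1.152 0.129 1.731 0.411] p [0.5981 0.1593 0.2139] jaw -13.92 x [-0.313  0.076 -0.947] F [0.6 0.9 0.6] T [-0.06 -0.23 -0.03] w 0.997
[array([0.0801, 0.0504, 0.2986]), array([-0.0139,  0.0019, -0.0491]), array([0.5842, 0.1612, 0.1648])]
```

View pics/s16.png

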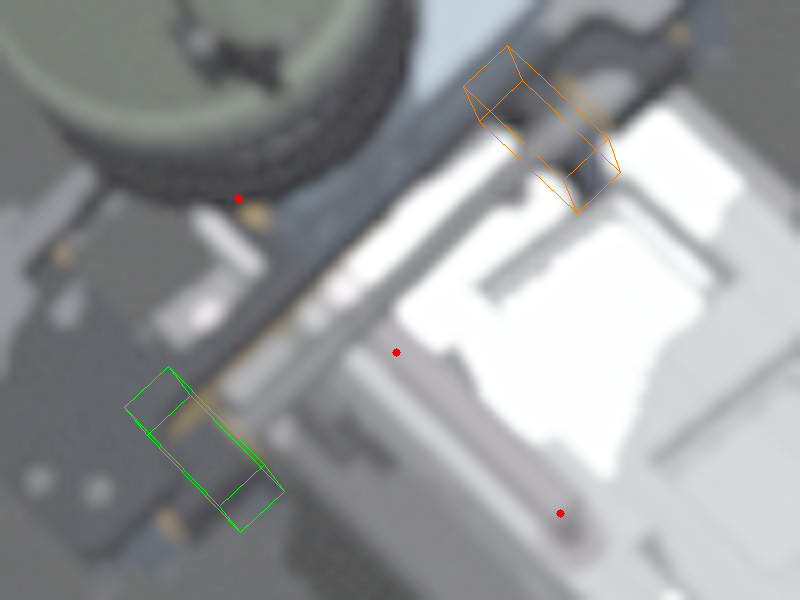

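Emit:
arm_command(
  targets=[
    [[0, 0, 0], [-0.002, 0, -0.008], -1],
    [[0, 0, 0], [-0.004, 0.001, -0.016], -1],
    [[0, 0, 0], [-0.006, 0.001, -0.024], -1],
    [[0, 0, 0], [-0.008, 0.001, -0.032], -1],
    [[0, 0, 0], [-0.011, 0.002, -0.04], -1],
    [[0, 0, 0], [-0.0135, 0.002, -0.048], -1],
    [[0, 0, 0], [-0.0135, 0.002, -0.048], -1],
    [[0, 0, 0], [-0.0135, 0.002, -0.048], -1],
  ],
)

```text
time: 17.8
ee_pos: [0.5845, 0.1611, 0.1644]
orientation: [0.098, 0.808, -0.071, 0.577]
wrist_force: [-0.0, -0.5, -0.2]
width: 0.998
```

```bash
python3 st.py; python3 ov2.py pics/s17.png 1.9
```

```text
t 17.8 q [0.172 0.562 1.272 0.13  1.612 0.401] p [0.5845 0.1611 0.1644] jaw -13.96 x [-0.315  0.076 -0.946] F [-0.  -0.5 -0.2] T [-0.05 -0.18  0.  ] w 0.998
[array([ 0.1035, -0.0968,  0.3161]), array([-0.0003,  0.0002,  0.0004]), array([0.5842, 0.1612, 0.1648])]
```

View pics/s17.png

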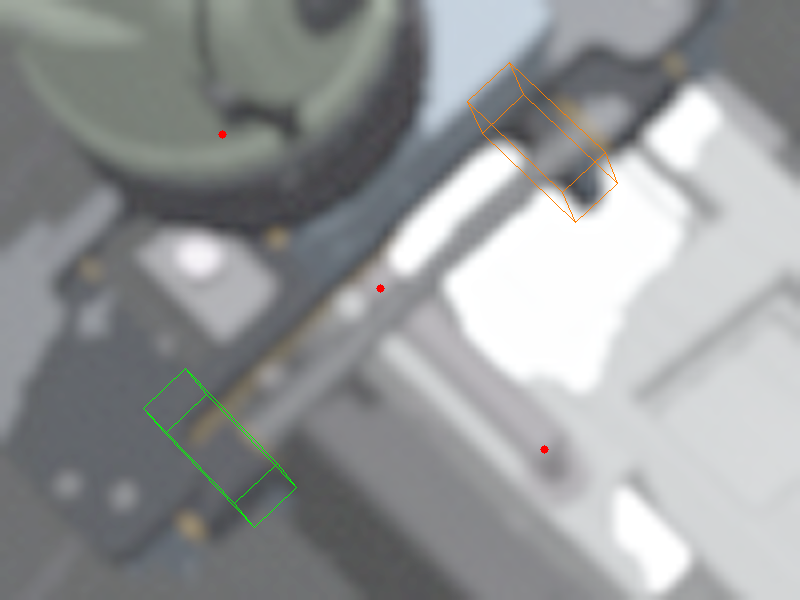

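Emit:
arm_command(
  targets=[
    [[0, 0, 0], [0, 0, 0], 1],
    [[0, 0, 0], [0, 0, 0], 1],
    [[0, 0, 0], [0, 0, 0], 1],
    [[0, 0, 0], [0, 0, 0], 1],
    [[0, 0, 0], [0, 0, 0], 1],
    [[0, 0, 0], [0, 0, 0], 1],
    [[0, 0, 0], [0, 0, 0], 1],
    [[0, 0, 0], [0, 0, 0], 1],
  ],
)

```text
time: 18.52
ee_pos: [0.5849, 0.1611, 0.165]
orientation: [0.098, 0.807, -0.071, 0.577]
wrist_force: [-0.3, 0.8, -0.4]
width: 0.451
```

Emit:
arm_command(
  targets=[
    [[0, 0, 0], [0, 0, 0], 1],
    [[0, 0, 0], [0, 0, 0], 1],
    [[0, 0, 0], [0, 0, 0], 1],
    [[0, 0, 0], [0, 0, 0], 1],
    [[0, 0, 0], [0, 0, 0], 1],
    [[0, 0, 0], [0, 0, 0], 1],
    [[0, 0, 0], [0, 0, 0], 1],
    [[0, 0, 0], [0, 0, 0], 1],
  ],
)

```text
time: 19.18
ee_pos: [0.5841, 0.1613, 0.1652]
orientation: [0.098, 0.808, -0.071, 0.577]
wrist_force: [-2.9, 0.5, 2.3]
width: 0.121
```

```bash
python3 st.py; python3 ov2.py pics/s18.png 1.9
```

```text
t 19.1833 q [0.173 0.562 1.271 0.13  1.614 0.401] p [0.5841 0.1613 0.1652] jaw -13.93 x [-0.316  0.076 -0.946] F [-2.9  0.5  2.3] T [0.13 0.5  0.13] w 0.121
[array([ 0.0718, -0.1285,  0.2981]), array([ 0.0001, -0.    , -0.0004]), array([0.5842, 0.1612, 0.1648])]
```

View pics/s18.png

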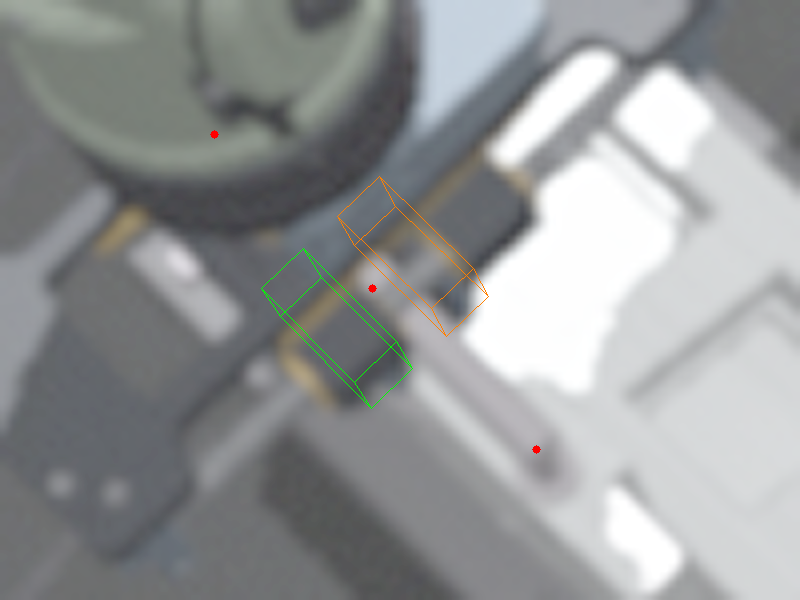

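```bash
cat > ik.py <<'E'
from pl import *
lo=np.array([-3.11,-.84,.21,-1.34,.05,-2.56]);hi=np.array([3.11,2.01,2.61,4.49,2.63,2.56])
L=[eval(l) for l in open('log.txt')]
def Ry(t): return R.from_rotvec([0,t,0]).as_matrix()
def Rz(t): return R.from_rotvec([0,0,t]).as_matrix()
def fk(x,q):
    L1,L2,a,h,d,o,e1,e2=x
    B=Rz(q[0]+o)
    M1=B@Ry(q[1]);M2=M1@Ry(q[2]);M3=M2@Rz(q[3]);M4=M3@Ry(q[4]);M5=M4@Rz(q[5])
    return B@np.array([a,0,h])+M1@[0,0,L1]+M2@[0,0,L2]+M4@[0,0,d]+M5@[e1,e2,0],M5
C=None
def ferr(x): return np.concatenate([fk(x,l[0])[0]-l[1] for l in L])
r=least_squares(ferr,[.55,.41,0,.1,.29,.02,0,0],loss='soft_l1',f_scale=.001)
x=r.x
if __name__=='__main__':
    print(x.round(4)); print(ferr(x).reshape(-1,3)[-5:].round(4))
    M=fk(x,L[-1][0])[1];T=R.from_quat(L[-1][2]).as_matrix();C=M.T@T;print(C.round(3))
    q=np.array(L[-1][0])
    T0=T;p0=np.array(L[-1][1])
    for A in np.arange(1.9,.7,-.1).tolist()+[.785]:
        ax=R.from_rotvec(Y*(A-1.9)).as_matrix()
        Mt=ax@T0; hp=H+ax@(p0-H)
        f=lambda q:np.r_[(fk(x,q)[0]-hp)*10,(fk(x,q)[1]@C-Mt).ravel()]
        s=least_squares(f,q,bounds=(lo,hi));q=s.x
        print(round(A,3),q.round(3),np.abs(s.fun).max().round(3),'shift',(hp-p0).round(4),'rot',np.degrees(Y*(A-1.9)).round(1))
E
python3 ik.py
```

```text
[ 0.5555  0.409   0.0024  0.0905  0.304   0.0288 -0.0027  0.0014]
[[-0.0124 -0.001  -0.0002]
 [-0.0052 -0.0014  0.0002]
 [-0.0018 -0.0014  0.0009]
 [ 0.0014 -0.0012  0.0012]
 [ 0.0014 -0.0013  0.0011]]
[[-0.    -0.027 -1.   ]
 [ 0.009  1.    -0.027]
 [ 1.    -0.009  0.   ]]
1.9 [0.175 0.56  1.277 0.131 1.61  0.403] 0.0 shift [0. 0. 0.] rot [0. 0. 0.]
1.8 [0.201 0.49  1.366 0.095 1.497 0.427] 0.0 shift [-0.0104  0.0025  0.0039] rot [-1.3 -5.6 -0. ]
1.7 [0.231 0.422 1.456 0.055 1.384 0.461] 0.0 shift [-0.0212  0.0051  0.0067] rot [ -2.7 -11.1  -0. ]
1.6 [0.264 0.358 1.545 0.008 1.27  0.506] 0.0 shift [-0.0321  0.0078  0.0083] rot [ -4.  -16.7  -0. ]
1.5 [ 0.303  0.298  1.634 -0.049  1.157  0.566] 0.0 shift [-0.0432  0.0105  0.0089] rot [ -5.4 -22.3  -0. ]
1.4 [ 0.347  0.243  1.722 -0.121  1.047  0.646] 0.0 shift [-0.0543  0.0131  0.0083] rot [ -6.7 -27.8  -0. ]
1.3 [ 0.396  0.194  1.81  -0.213  0.94   0.75 ] 0.0 shift [-0.0652  0.0158  0.0065] rot [ -8.1 -33.4  -0. ]
1.2 [ 0.45   0.152  1.896 -0.333  0.843  0.887] 0.0 shift [-0.076   0.0184  0.0037] rot [ -9.4 -39.   -0. ]
1.1 [ 0.51   0.12   1.981 -0.488  0.761  1.066] 0.0 shift [-0.0864  0.0209 -0.0003] rot [-10.8 -44.6  -0. ]
1.0 [ 0.574  0.099  2.065 -0.683  0.702  1.291] 0.0 shift [-0.0963  0.0233 -0.0053] rot [-12.1 -50.1  -0. ]
0.9 [ 0.642  0.091  2.146 -0.909  0.678  1.556] 0.0 shift [-0.1058  0.0256 -0.0112] rot [-13.5 -55.7  -0. ]
0.8 [ 0.713  0.099  2.224 -1.145  0.694  1.839] 0.0 shift [-0.1146  0.0277 -0.0182] rot [-14.8 -61.3  -0. ]
0.785 [ 0.723  0.102  2.236 -1.179  0.7    1.881] 0.0 shift [-0.1158  0.028  -0.0193] rot [-15.  -62.1  -0. ]
```

Emit:
arm_command(
  targets=[
    [[-0.7, -2.8, 0], [-0.0052, 0.0012, 0.0021], 1],
    [[-1.3, -5.6, 0], [-0.0104, 0.0025, 0.0039], 1],
    [[-2, -8.35, 0], [-0.0158, 0.0038, 0.0054], 1],
    [[-2.7, -11.1, 0], [-0.0212, 0.0051, 0.0067], 1],
    [[-3.35, -13.9, 0], [-0.0266, 0.0064, 0.0076], 1],
    [[-4, -16.7, 0], [-0.0321, 0.0078, 0.0083], 1],
    [[-4.7, -19.5, 0], [-0.0377, 0.0091, 0.0087], 1],
    [[-5.4, -22.3, 0], [-0.0432, 0.0105, 0.0089], 1],
  ],
)

```text
time: 19.9
ee_pos: [0.5426, 0.1712, 0.174]
orientation: [0.083, 0.675, -0.089, 0.728]
wrist_force: [0.2, -0.5, -3.1]
width: 0.125
```

```bash
python3 st.py; python3 ov2.py pics/s19.png 1.5
```

```text
t 19.9 q [ 0.311  0.282  1.654 -0.043  1.14   0.57 ] p [0.5426 0.1712 0.174 ] jaw -13.91 x [ 0.074 -0.018 -0.997] F [ 0.2 -0.5 -3.1] T [-0.15 -0.07  0.13] w 0.125
[array([0.0324, 0.3275, 0.3045]), array([-0.0015,  0.0004, -0.0002]), array([0.5412, 0.1717, 0.1738])]
```

View pics/s19.png

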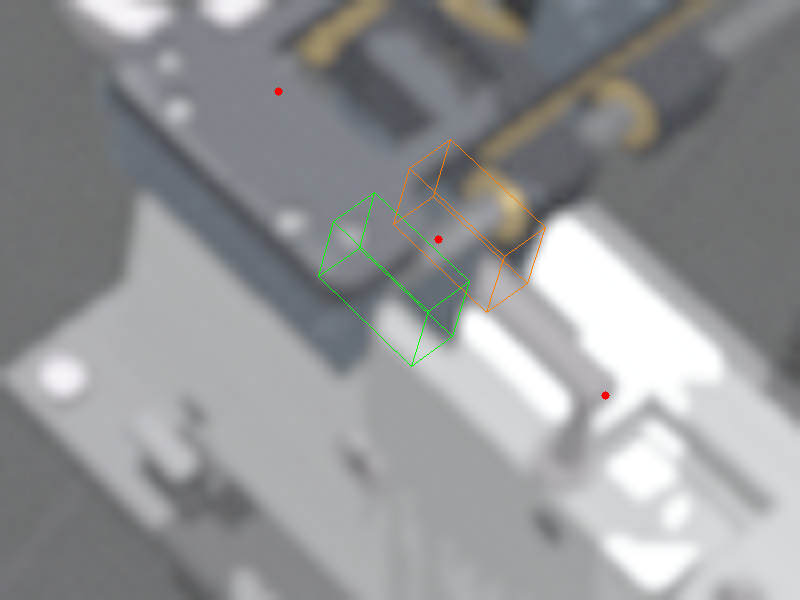

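Emit:
arm_command(
  targets=[
    [[-0.7, -2.8, 0], [-0.0055, 0.0013, -0.0001], 1],
    [[-1.3, -5.6, 0], [-0.0111, 0.0026, -0.0006], 1],
    [[-2, -8.35, 0], [-0.0166, 0.004, -0.0014], 1],
    [[-2.7, -11.1, 0], [-0.022, 0.0053, -0.0024], 1],
    [[-3.35, -13.9, 0], [-0.0274, 0.0066, -0.0037], 1],
    [[-4, -16.7, 0], [-0.0328, 0.0079, -0.0052], 1],
    [[-4.7, -19.5, 0], [-0.038, 0.0092, -0.0071], 1],
    [[-5.4, -22.3, 0], [-0.0432, 0.0104, -0.0092], 1],
  ],
)

```text
time: 20.62
ee_pos: [0.4991, 0.1817, 0.1655]
orientation: [0.064, 0.517, -0.103, 0.848]
wrist_force: [-1.6, -3.8, -0.5]
width: 0.126
```

```bash
python3 st.py
python3 - <<'E'
from pl import *
print([v.round(4) for v in delta(1.1,0)]);print([v.round(4) for v in delta(.785,0)])
E
```

```text
t 20.6167 q [ 0.551  0.104  2.019 -0.505  0.736  1.124] p [0.4991 0.1817 0.1655] jaw -13.97 x [ 0.445 -0.108 -0.889] F [-1.6 -3.8 -0.5] T [-0.63  0.3  -0.14] w 0.126
[array([-0.0874,  0.2852,  0.2965]), array([-0.0011,  0.0004, -0.0007]), array([0.4981, 0.1821, 0.1648])]
[array([ -4.3754, -17.2462,   0.2701]), array([-0.0305,  0.0075, -0.0196]), array([0.4687, 0.1892, 0.1459])]
```

Emit:
arm_command(
  targets=[
    [[-0.7, -2.8, 0], [-0.005, 0.0012, -0.0023], 1],
    [[-1.3, -5.6, 0], [-0.0099, 0.0024, -0.005], 1],
    [[-2, -8.35, 0], [-0.0147, 0.0036, -0.0078], 1],
    [[-2.7, -11.1, 0], [-0.0194, 0.0047, -0.0109], 1],
    [[-3.35, -13.9, 0], [-0.0239, 0.0058, -0.0143], 1],
    [[-4, -16.7, 0], [-0.0282, 0.0068, -0.0179], 1],
    [[-4.2, -17.5, 0], [-0.0294, 0.0071, -0.019], 1],
    [[-4.2, -17.5, 0], [-0.0294, 0.0071, -0.019], 1],
  ],
)

```text
time: 21.28
ee_pos: [0.468, 0.1892, 0.1454]
orientation: [0.047, 0.379, -0.11, 0.917]
wrist_force: [-11.3, -1.7, 9.2]
width: 0.123
```

```bash
python3 st.py; python3 ov2.py pics/s20.png .785
python3 - <<'E'
from h import *
cv2.imwrite('pics/s20f.png',manip.grab_frame('scene')); a=manip.grab_frame('top'); cv2.imwrite('pics/t20.png',cv2.resize(a[180:320,170:310],None,fx=4,fy=4,interpolation=cv2.INTER_CUBIC))
E
python3 st.py
```

```text
t 21.2833 q [ 0.818  0.118  2.287 -1.233  0.71   2.036] p [0.468  0.1892 0.1454] jaw -13.94 x [ 0.688 -0.166 -0.707] F [-11.3  -1.7   9.2] T [-0.43  0.6  -0.33] w 0.123
[array([-0.1732,  0.0525,  0.1554]), array([0.0006, 0.    , 0.0005]), array([0.4687, 0.1892, 0.1459])]
t 21.4333 q [ 0.816  0.117  2.285 -1.231  0.711  2.034] p [0.4689 0.1889 0.1462] jaw -14.13 x [ 0.688 -0.167 -0.706] F [-12.4  -0.6  10.7] T [-0.46  0.69 -0.34] w 0.12
```

View pics/s20.png

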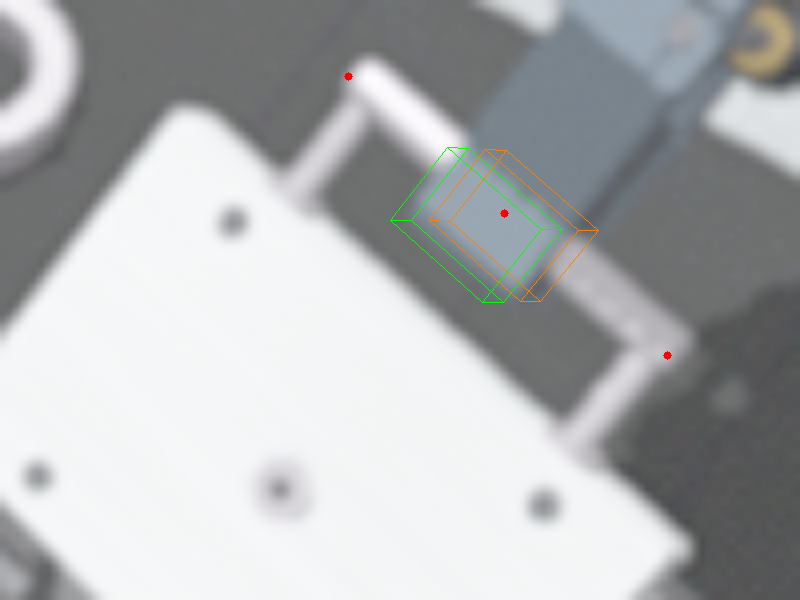

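View pics/s20f.png

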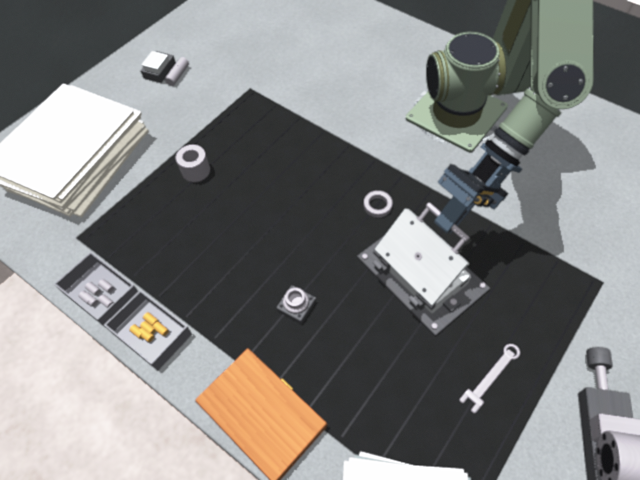

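View pics/t20.png

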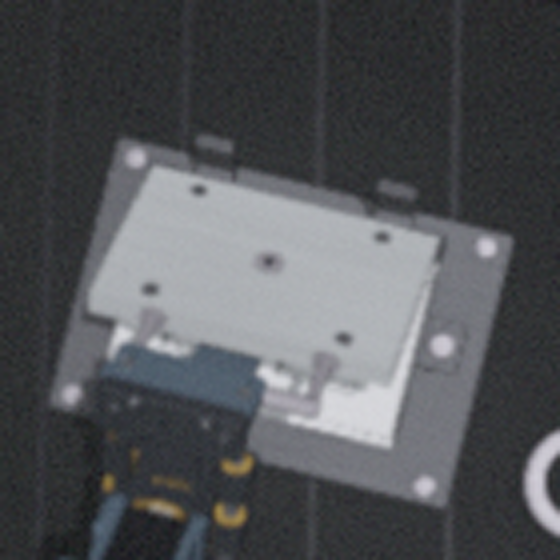

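Run:
```python
from pl import *
def pt(A,rad,nor,y,dx=0): return H-(rad*np.cos(A)-nor*np.sin(A))*X+(rad*np.sin(A)+nor*np.cos(A))*Z+y*Y+dx*X
u0=proj('scene',np.array([.468,.1892,.1454]))[0].astype(int)-[50,42]
g=lambda v:(np.array(v)+.5)/8-.5+u0
t=lambda v:(np.array(v)+.5)/4-.5+[170,180]
OS=[(g((185,105)),.12,.016,-.086),(g((692,545)),.12,.016,.086),(g((366,72)),.156,.008,-.055),(g((684,342)),.156,.008,.055)]
OT=[(t((87,308)),.12,.016,.086),(t((395,383)),.12,.016,-.086),(t((155,167)),.008,.016,.086),(t((440,235)),.008,.016,-.086)]
for n,O in(('scene',OS),('top',OT)):
    for fixed in(1,0):
        f=lambda a:np.concatenate([proj(n,pt(a[0],r,m,y)+(0 if fixed else a[1]*X+a[2]*Y))[0]-uv for uv,r,m,y in O])
        s=least_squares(f,[.785] if fixed else[.785,0,0]); print(n,fixed,s.x[:1],np.degrees(s.x[0]),s.x[1:],s.fun.reshape(-1,2).round(1).tolist())
s=manip.state(); d=s['ee_pos']-H; M=R.from_quat(s['orientation']).as_matrix()
print('arm tilt A',np.degrees(np.arctan2(-M[2,0],M[:,0]@X)))
tt=s['ee_pos']-.0425*M[:,0]-H; print('pos A',np.degrees(np.arctan2(tt[2],-tt@X)-np.arctan2(.008,.156)),np.hypot(tt[2],tt@X))
```

```text
scene 1 [0.70869275] 40.605103737696744 [] [[0.5, 0.7], [-2.0, 0.6], [0.6, 1.1], [0.5, 2.0]]
scene 0 [0.93352331] 53.48694596109487 [-0.01529992  0.00477818] [[0.5, -0.4], [-0.9, 0.3], [-0.2, -0.8], [0.6, 0.8]]
top 1 [0.70831204] 40.58329070352213 [] [[0.4, -0.7], [-1.1, 0.1], [-0.4, 0.6], [-0.3, 1.7]]
top 0 [0.66552292] 38.131654523517355 [ 0.00341326 -0.00028229] [[0.8, -0.4], [-0.9, 0.3], [0.0, -0.5], [0.1, 0.6]]
arm tilt A 44.94566259079954
pos A 45.132156673049124 0.15622799041606691
```

Run:
```python
from pl import *
def pt(A,rad,nor,y): return H-(rad*np.cos(A)-nor*np.sin(A))*X+(rad*np.sin(A)+nor*np.cos(A))*Z+y*Y
for c,o in(('scene',(365,190)),('top',(180,210))):
    a=manip.grab_frame(c)
    u0=np.array(o); f=6
    b=cv2.resize(a[o[1]:o[1]+95,o[0]:o[0]+115],None,fx=f,fy=f,interpolation=cv2.INTER_CUBIC)
    for A,col in((45,(0,0,255)),(40.6,(0,200,0))):
        A=np.radians(A)
        for P in([pt(A,.12,.016,.086),pt(A,.12,.016,-.086),pt(A,.008,.016,-.086),pt(A,.008,.016,.086)],[pt(A,.156,.008,-.055),pt(A,.156,.008,.055)]):
            q=((proj(c,P)-u0+.5)*f-.5).astype(int); cv2.polylines(b,[q],True,col,1)
    cv2.imwrite(f'pics/{c}21.png',b)
```

```text
(no output)
```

View pics/scene21.png

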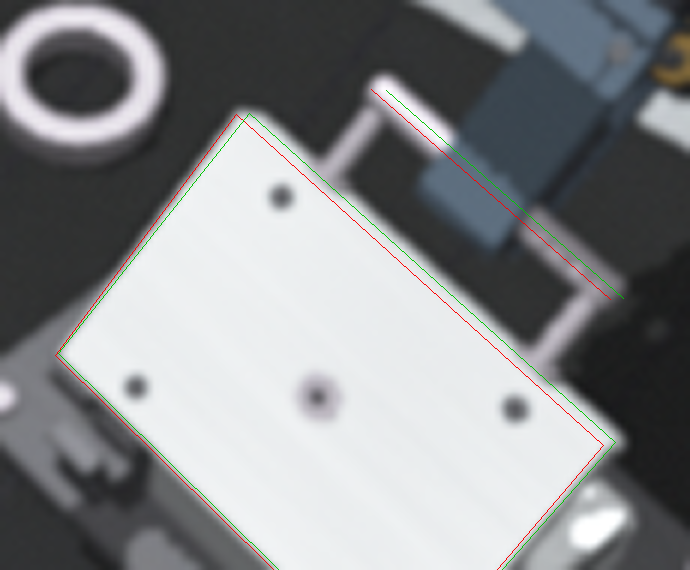

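View pics/top21.png

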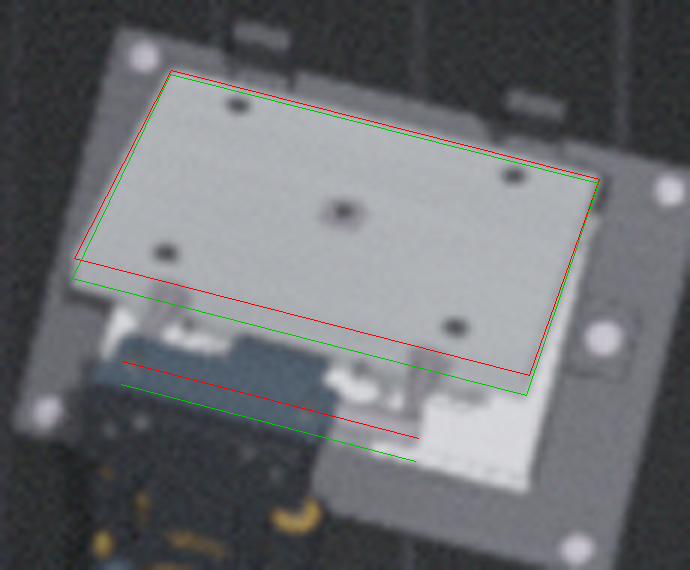

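Run:
```python
from pl import *
def pt(A,rad,nor,y): return H-(rad*np.cos(A)-nor*np.sin(A))*X+(rad*np.sin(A)+nor*np.cos(A))*Z+y*Y
for c,o in(('scene',(365,190)),('top',(180,210))):
    a=manip.grab_frame(c)
    u0=np.array(o); f=6
    b=cv2.resize(a[o[1]:o[1]+95,o[0]:o[0]+115],None,fx=f,fy=f,interpolation=cv2.INTER_CUBIC)
    b=np.uint8(255*(b/255.)**.7)
    for A,col in((45,(0,0,255)),(42,(0,200,0))):
        A=np.radians(A)
        for P in([pt(A,.12,.0,.086),pt(A,.12,.0,-.086)],[pt(A,.162,.008,-.055),pt(A,.162,.008,.055)],[pt(A,.15,.008,-.055),pt(A,.15,.008,.055)],[pt(A,.156,.014,-.055),pt(A,.156,.014,.055)],[pt(A,.156,.002,-.055),pt(A,.156,.002,.055)]):
            q=((proj(c,P)-u0+.5)*f-.5).astype(int); cv2.polylines(b,[q],True,col,1)
    cv2.imwrite(f'pics/{c}22.png',b)
print(manip.state()['time'])
```

```text
21.6333
```

View pics/scene22.png

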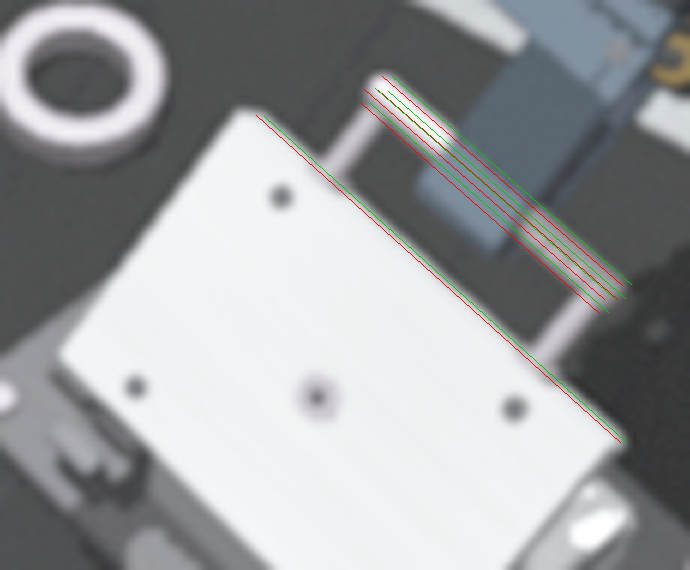

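View pics/top22.png

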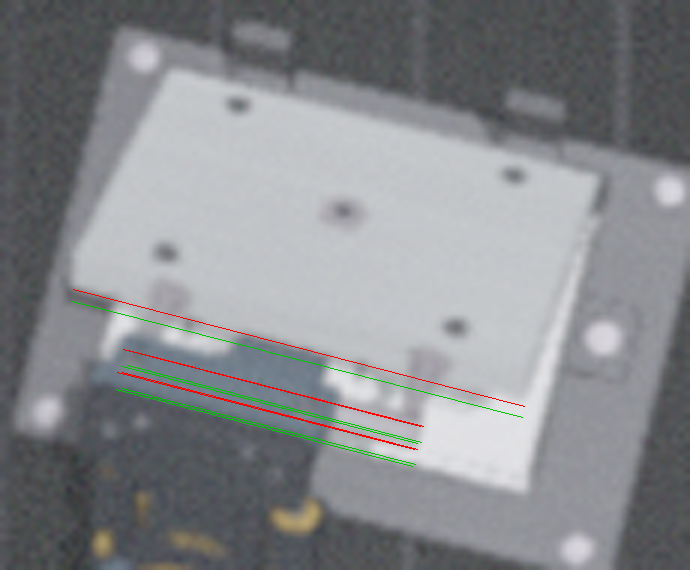

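Emit:
arm_command(
  targets=[
    [[0, 0, 0], [-0.0003, 0.0001, 0.0003], 1],
    [[0, 0, 0], [-0.0006, 0.0001, 0.0006], 1],
    [[0, 0, 0], [-0.0009, 0.0002, 0.0009], 1],
    [[0, 0, 0], [-0.0009, 0.0002, 0.0009], 1],
    [[0, 0, 0], [-0.0009, 0.0002, 0.0009], 1],
    [[0, 0, 0], [-0.0009, 0.0002, 0.0009], 1],
    [[0, 0, 0], [-0.0009, 0.0002, 0.0009], 1],
    [[0, 0, 0], [-0.0009, 0.0002, 0.0009], 1],
  ],
)

```text
time: 22.3
ee_pos: [0.4682, 0.189, 0.1458]
orientation: [0.048, 0.38, -0.111, 0.917]
wrist_force: [6.1, -2.4, -9.4]
width: 0.122
```

Emit:
arm_command(
  targets=[
    [[0, 0, 0], [0, 0, 0], 1],
    [[0, 0, 0], [0, 0, 0], 1],
    [[0, 0, 0], [0, 0, 0], 1],
    [[0, 0, 0], [0, 0, 0], 1],
    [[0, 0, 0], [0, 0, 0], 1],
    [[0, 0, 0], [0, 0, 0], 1],
    [[0, 0, 0], [0, 0, 0], 1],
    [[0, 0, 0], [0, 0, 0], 1],
  ],
)

```text
time: 22.97
ee_pos: [0.4682, 0.189, 0.1458]
orientation: [0.048, 0.38, -0.111, 0.917]
wrist_force: [5.0, -3.3, -9.9]
width: 0.127
```

```bash
python3 st.py
python3 - <<'E'
from pl import *
s=manip.state(); M=R.from_quat(s['orientation']).as_matrix()
print('tilt A',np.degrees(np.arctan2(-M[2,0],M[:,0]@X)))
for off in(.0425,): 
    tt=s['ee_pos']-off*M[:,0]-H; print('pos A',np.degrees(np.arctan2(tt[2],-tt@X)-np.arctan2(.008,.156)),np.hypot(tt[2],tt@X))
a=manip.grab_frame('scene'); print(manip.tip_of('scene','handle'),proj('scene',hd(.785)))
cv2.imwrite('pics/s23.png',cv2.resize(a[190:310,360:500],None,fx=5,fy=5,interpolation=cv2.INTER_CUBIC))
E
```

```text
t 22.9667 q [ 0.817  0.117  2.285 -1.228  0.711  2.031] p [0.4682 0.189  0.1458] jaw -14.06 x [ 0.687 -0.167 -0.708] F [ 5.  -3.3 -9.9] T [-0.05  0.75 -0.01] w 0.127
tilt A 45.04425853858938
pos A 44.850833119074494 0.15639316930418748
[{'centre': [194.1, 170.8], 'p': 0.62}, {'centre': [448.3, 219.7], 'p': 0.61}] [[446.04785657 221.64641212]]
```

View pics/s23.png

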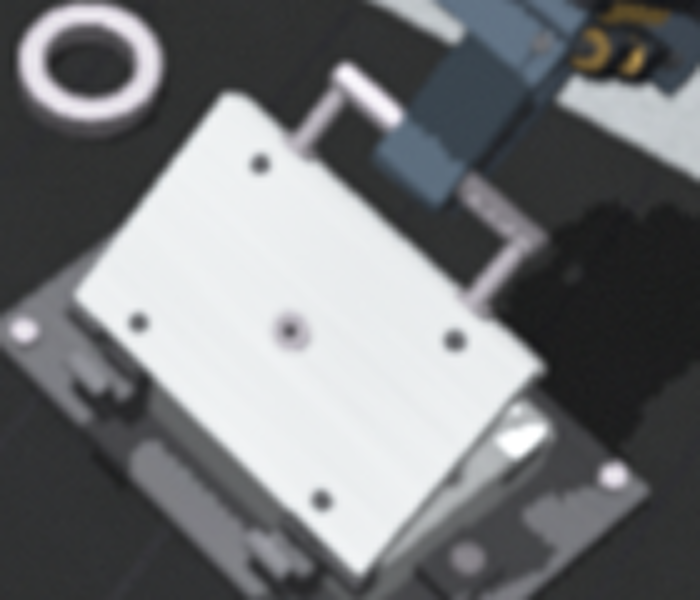

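```bash
python3 -c "
from plant import manip
print(manip.close_job())"
```

```text
the job is handed in; nothing more can be done
None
```

The cavity plate is seated on both guide pins and released, and the arm is holding the top half by its bar handle at about 45° open. I handed the job in at about 23 s.

**Plate**
- The first grasp closed on nothing. The fingers really end about 26 mm short of the reported TCP. While finding this out, I pressed the fingertips on the mat with about 52 N for a moment.
- With that allowed for, I gripped the web (about 24 mm opening) and lowered the plate onto the pins with no side force until it touched down at the expected height, with about 15 N of contact.
- Pictures taken after release, before the top half came over, show the plate flush with a pin in each hole.

**Top half**
- It followed the arm round with small forces and never came down on the plate.
- Angle checks:
  - The arm's position gives 44.9° and its tilt 45.0°.
  - By eye against a drawn outline, the top camera suggests about 45–46.5° and the scene camera about 43–45°.
  - A first picture fit gave 40.6°. I discarded it because I had matched the wrong lid edge, and I did not run a new fit.
- At the last reading the grip was closed on the bar (about 11–12 mm opening), with a steady wrist force of about 12 N. That is more than the 2–3 N needed to hold the lid, because the arm is still pulling slightly against the hinge.

I did not touch the hub, ring, sleeve or wrench; they look unmoved in the last full scene picture.

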